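Pack a filter service kit and send back the odd cap

ROBOT

A 6-joint arm with a two-finger parallel gripper is mounted at the origin on the work surface. World frame = base frame: x ahead of the robot, y to its left, z up, the work surface at z = 0. Lengths are in m, angles in rad, forces in N, time in s.
With the tool pointing down it reaches from about 0.25 to 0.725 m from the base axis. Payload 4 kg.
Tool frame: the origin (TCP) lies at the very end of the fingers, on their centre line; the grasp point (between the pads) lies 19 mm behind it; z points along the fingers, x is the direction in which the jaws open and shut, and the axes are right-handed (so a half turn about z gives the same grasp; the last joint's range is limited). The gripper opens to 85 mm and grips with 20 to 120 N. Pads are 22 mm wide; open, the fingers measure 114 mm over their backs; the gripper's body (76 mm by 85 mm) begins 54 mm behind the grasp point. The pads swing forward as they close: fully open they stand 13 mm farther back than shut.
Start: joints at [-1.272, 0.241, 0.005, 1.335, 0, 1.571], TCP at [0.147, -0.478, 0.231] pointing down, gripper open.
Joint ranges: [-2.72, 2.72], [-1.05, 1.87], [-1.09, 1.28], [-1.99, 2.15], [-1.42, 1.44], [-3.14, 3.14]. Speed limits (rad/s): [2.79, 2.79, 3.14, 3.14, 3.14, 3.14].

INTERFACE

Orientations are given as [roll, pitch, yaw] about the fixed x, y, z axes, in that order (R = Rz(yaw) Ry(pitch) Rx(roll)).
In Python, from bench import manip gives the robot as it stands.
- The arm moves only by the shell command python3 -m jog 'ROWS' [FORCE]. ROWS is a JSON object of lists of equal length, an entry for each row: "hand": the opening, from -1 (shut) to 1 (fully open); "linear": the shift along the tool's x, y, z in m, a list of three; "dr": the turn, a rotation vector about the tool's x, y, z in degrees, a list of three. In form: {"hand": [hand, ...], "linear": [[dx, dy, dz], ...], "dr": [[ax, ay, az], ...]}. A call has 1 to 5 rows; each row shifts and turns the pose as measured when the row begins, along the tool's axes as they then stand; what a row does not reach is not made up. A row lasts 1/12 s, in which the tool goes at most 41.7 mm and 7.16 degrees, less where a joint would pass 70% of its speed; a pose out of reach is approached as far as the arm can. A call is refused whole if a number of a shift passes 0.0417 or a number of a turn 7.16, either way. A call with a gripper value outside its range is refused whole. The fingers move at their own pace and stop on an object; FORCE is the grip in N (left out, the last holds). Time passes only in rows, so rows that do not move let the fingers close. It gives the time, the measured TCP pose, the force and the opening at its end, in the units of the state.
- manip.observe(): the state, without advancing time (a new reading comes with each control period).
- manip.snapshot(name): name is "side" or "top"; returns a dict with "frame" (480x640x3 uint8, red, green, blue), "fx", "fy", "cx", "cy" (pixels), "k1" (the pictures are not rectified: a ray, as slopes to the right and down, at radius r is drawn at 1 + k1 r^2 times it, then the intrinsics apply), "world_from_camera" (4x4, takes a point from camera to world coordinates). Camera axes: x right, y down, z forward; pixel columns grow to the right and rows downward; lengths in m; the calibration is good to about 2 mm. A picture is of the moment at which its call begins. There is no depth.
- manip.sign_off(): hands the job in, once; it reports no verdict.
The state is a dict: "clock": time; "joints": joint angles; "qd": joint speeds; "tau": joint torques, N m; "tcp_pos": TCP position; "ee_rot": TCP orientation; "wrist_force": force on the tool from outside, world axes, zero at the start; "torque": the same for the moment, N m; "width": finger opening in m.
Only numpy, scipy, OpenCV 4.12 (cv2) and the standard library are available. Lean on these libraries where they do the work, as an engineer would, in place of code of your own. Each camera call takes 0.05 s, during which the arm holds its last target.

TASK

Pack the order: stand every oil filter and every carton upright in the long box, and stand the tapered hub caps in it too, mouth up and all nested into a single stack so that everything fits. The straight-sided cap does not nest with the others: put it in the returns bin. When all of that is done and let go, press the call button fully down and release it; leave the bearing, grease pot, pulley, spanner and oil bottle where they are.

Things in the scene. Friction and masses are not known exactly. Their poses are not given: they have to be found in the camera images.
- kit_box: Long open cardboard box, fixed to the bench: inside 78 mm (its x axis) by 334 mm (its y axis), outside 86 x 342 mm, floor 4 mm thick, walls 4 mm thick whose tops are 34 mm above the bench. Origin: centre of its underside, on the bench. Everything packed stands in one row along y, the caps as one stack; with the full set present only about 22 mm is to spare along y.
- returns_bin: Square open dark steel bin, fixed: inside 120 x 120 mm, floor 4 mm thick, walls 4 mm thick and 40 mm high. Origin: centre of its underside, on the bench.
- call_button_top (a point): Centre of the top of the round black push button (40 mm diameter) on a fixed grey housing. It is pressed straight down: travel 6 mm against a spring of about 5 N at full depth, and it springs back.
- call_button (a joint): Travel of the call button, m: 0 when up, 0.006 when fully down.
- filter0_mid (a point): Centre (half-way up) of an oil filter: plain grey closed cylinder 62 mm in diameter, 95 mm high, about 0.35 kg with most of the weight in its foot, standing upright, z axis up. When it stands on the box floor this point is 51.5 mm above the underside of the box. May be absent (None).
- filter1_mid (a point): Centre (half-way up) of an oil filter: plain grey closed cylinder 62 mm in diameter, 95 mm high, about 0.35 kg with most of the weight in its foot, standing upright, z axis up. When it stands on the box floor this point is 51.5 mm above the underside of the box. May be absent (None).
- carton0_mid (a point): Centre (half-way up) of a cardboard carton with a paper band: 62 mm (its x axis) x 40 mm (its y axis) x 80 mm high (z up), about 0.25 kg with most of the weight near the bottom. When it stands on the box floor this point is 44 mm above the underside of the box. May be absent (None).
- carton1_mid (a point): Centre (half-way up) of a cardboard carton with a paper band: 62 mm (its x axis) x 40 mm (its y axis) x 80 mm high (z up), about 0.25 kg with most of the weight near the bottom. When it stands on the box floor this point is 44 mm above the underside of the box. May be absent (None).
- carton2_mid (a point): Centre (half-way up) of a cardboard carton with a paper band: 62 mm (its x axis) x 40 mm (its y axis) x 80 mm high (z up), about 0.25 kg with most of the weight near the bottom. When it stands on the box floor this point is 44 mm above the underside of the box. May be absent (None).
- cap0_mid (a point): Centre (half-way up, on the axis) of a tapered steel hub cap, an open cup with its mouth up: 70 mm high, outer diameter 44 mm at the foot growing evenly to 68 mm at the rim, wall 2.5 mm, raised inner floor 26 mm above the foot, 0.12 kg. When it stands on the box floor this point is 39 mm above the underside of the box. Two such caps nest loosely, the foot of the upper resting on the inner floor of the lower, 26 mm higher. May be absent (None).
- cap1_mid (a point): Centre (half-way up, on the axis) of a tapered steel hub cap, an open cup with its mouth up: 70 mm high, outer diameter 44 mm at the foot growing evenly to 68 mm at the rim, wall 2.5 mm, raised inner floor 26 mm above the foot, 0.12 kg. When it stands on the box floor this point is 39 mm above the underside of the box. Two such caps nest loosely, the foot of the upper resting on the inner floor of the lower, 26 mm higher. May be absent (None).
- cap2_mid (a point): Centre (half-way up, on the axis) of a tapered steel hub cap, an open cup with its mouth up: 70 mm high, outer diameter 44 mm at the foot growing evenly to 68 mm at the rim, wall 2.5 mm, raised inner floor 26 mm above the foot, 0.12 kg. When it stands on the box floor this point is 39 mm above the underside of the box. Two such caps nest loosely, the foot of the upper resting on the inner floor of the lower, 26 mm higher. May be absent (None).
- odd_cap_mid (a point): Centre (half-way up, on the axis) of the odd cap: open steel cup, mouth up, with straight sides, 68 mm in diameter from foot to rim, 70 mm high, wall 2.5 mm, flat floor 4 mm thick, 0.15 kg. It will not nest.
- bearing: Steel ball bearing lying flat, 72 mm across, 22 mm high, with a 32 mm bore. Not part of the order: leave it where it is. Origin: on its underside.
- grease_pot: White grease pot, 66 mm across, 60 mm high with its lid knob. Not part of the order: leave it where it is. Origin: on its underside.
- pulley: Dark steel belt pulley lying flat, 130 mm across, 45 mm high. Not part of the order: leave it where it is. Origin: on its underside.
- spanner: Steel spanner 200 mm long lying flat. Not part of the order: leave it where it is. Origin: its middle.
- oil_bottle: Yellow oil bottle, 80 mm across, 190 mm high. Not part of the order: leave it where it is. Origin: on its underside.

How it is judged:
By the outcome, as a careful person would: the job done as asked, in the order asked, and still so for the second after the job is handed in, with the robot touching nothing.
Of filter0, filter1, carton0, carton1, carton2 only 3 to 5 are there at a start; the rules pass over those that are not, and their reading is None.
Of cap0, cap1, cap2 only 2 to 3 are there at a start; the rules pass over those that are not, and their reading is None.
At some moment in a run one of filter0, filter1, carton0, carton1, carton2 may be knocked a few centimetres aside while the robot is not near it.
It also fails if it takes over 210 s, if anything falls off the work surface, if the arm or the gripper's body presses on something with over 40 N, if the wrist force passes 120 N, or if a joint passes its speed limit or range.

## Working session

There is one attempt and no reset: what is moved stays moved. The work goes in short steps, Python scripts to look and compute and a shell command to move; the robot and the scene stay as the last step left them, time stands still between calls to the robot, and variables do not carry over. Pictures are saved under pics/ and viewed, and the job is handed in when it is done.

```bash
ls -la; mkdir -p pics; cat > h.py <<'E'
import numpy as np, cv2
from bench import manip
def snap(name,fn=None):
    s=manip.snapshot(name)
    if fn: cv2.imwrite('pics/'+fn,s['frame'][:,:,::-1])
    return s
def ray(s,u,v):
    x=(u-s['cx'])/s['fx'];y=(v-s['cy'])/s['fy'];rd=np.hypot(x,y);r=rd
    for _ in range(30): r=rd/(1+s['k1']*r*r)
    k=r/rd if rd>0 else 1
    T=np.array(s['world_from_camera']);return T[:3,3],T[:3,:3]@np.array([x*k,y*k,1])
def onz(s,u,v,z):
    o,d=ray(s,u,v);return o+d*(z-o[2])/d[2]
def proj(s,p):
    T=np.array(s['world_from_camera']);c=T[:3,:3].T@(np.array(p)-T[:3,3]);x,y=c[0]/c[2],c[1]/c[2]
    f=1+s['k1']*(x*x+y*y);return np.array([s['fx']*x*f+s['cx'],s['fy']*y*f+s['cy']])
E
python3 - <<'E'
from h import *
for n in('top','side'):
    s=snap(n,n+'0.png');print(n,{k:(np.round(v,3).tolist() if not np.isscalar(v) else v) for k,v in s.items() if k!='frame'})
print(manip.observe())
E
```

```text
total 12
drwxr-xr-x  3 agent agent 4096 Dec  7 13:49 .
drwxr-xr-x 23 root  root  4096 Dec  7 13:49 ..
drwxr-xr-x  2 agent agent 4096 Dec  7 13:49 pics
top {'fx': 583.500403374428, 'fy': 583.500403374428, 'cx': 314.73773624871313, 'cy': 241.22341806528766, 'k1': -0.05425252244868427, 'world_from_camera': [[0.001, -0.997, 0.082, 0.424], [-1.0, -0.002, -0.013, 0.023], [0.013, -0.082, -0.997, 1.479], [0.0, 0.0, 0.0, 1.0]]}
side {'fx': 550.2096994049492, 'fy': 550.2096994049492, 'cx': 330.54950224757124, 'cy': 234.6770305790684, 'k1': -0.03593989529265204, 'world_from_camera': [[-0.893, -0.333, 0.301, 0.135], [-0.449, 0.679, -0.581, 0.787], [-0.011, -0.654, -0.756, 1.07], [0.0, 0.0, 0.0, 1.0]]}
{'clock': 0.1, 'joints': array([-1.27197613e+00,  2.41326115e-01,  3.89452978e-03,  1.33517001e+00,
        1.20730511e-05,  1.57080182e+00]), 'qd': array([ 0.00148008, -0.00090451,  0.00212169, -0.00016068, -0.0001606 ,
       -0.00059625]), 'tau': array([ 3.46218112e-04, -3.73138440e+01,  2.53010041e+01,  1.08987329e-02,
       -4.96640689e-05,  2.65672817e-06]), 'tcp_pos': array([ 0.14704213, -0.47732885,  0.23052129]), 'ee_rot': array([-3.14158059e+00,  1.80527259e-03, -1.27198162e+00]), 'wrist_force': array([ 0.41613354, -0.51767235,  0.20679135]), 'torque': array([ 0.02055207,  0.02639392, -0.04593688]), 'width': 0.08522342910046198}
```

View pics/top0.png

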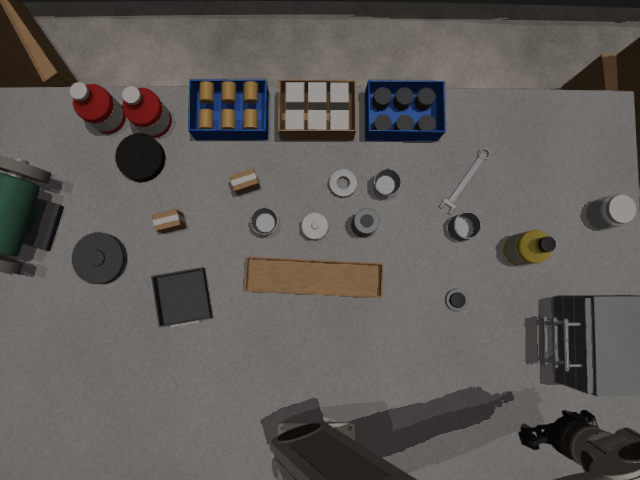

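View pics/side0.png

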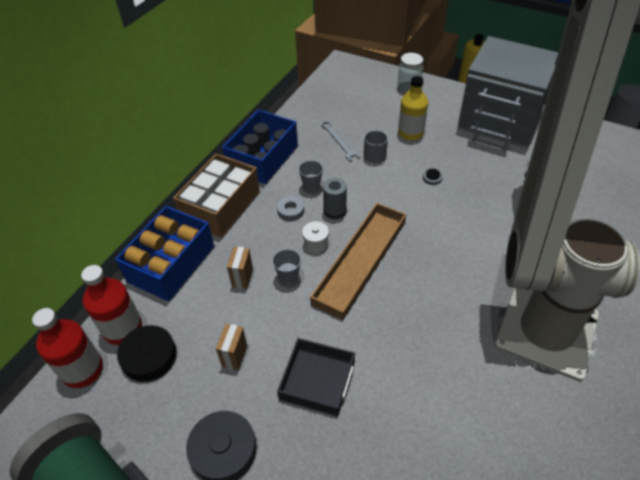

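```bash
python3 - <<'E'
from h import *
a=cv2.imread('pics/top0.png');b=cv2.imread('pics/side0.png')
cv2.imwrite('pics/z1.png',cv2.resize(a[150:320,140:500],(800,378),interpolation=2))
cv2.imwrite('pics/z2.png',cv2.resize(b[120:380,200:420],(508,600),interpolation=2))
E
```

```text
(no output)
```

View pics/z1.png

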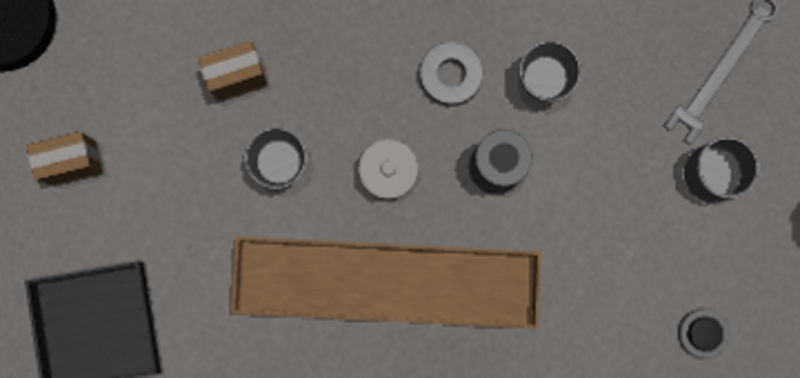

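View pics/z2.png

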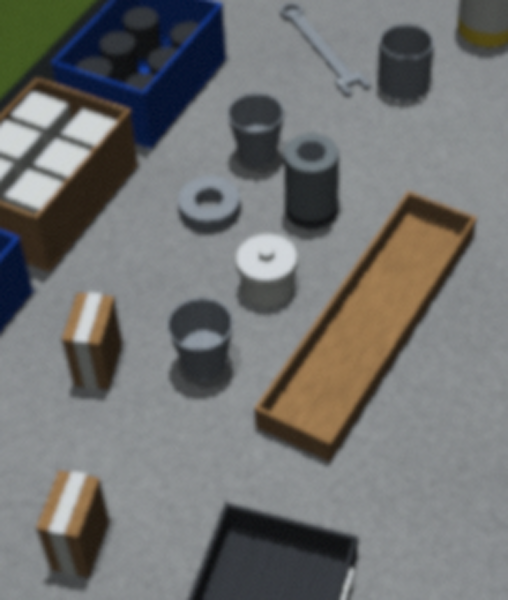

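```bash
cat >> h.py <<'E'
def circ(s,u,v,R,z,fn=None,win=26,f=8):
    """hough circle near u,v of world radius R at height z; returns world xy"""
    im=s['frame'];g=cv2.cvtColor(im,cv2.COLOR_RGB2GRAY)
    x0,y0=int(u-win),int(v-win);c=cv2.resize(g[y0:y0+2*win,x0:x0+2*win],None,fx=f,fy=f,interpolation=cv2.INTER_CUBIC)
    p=onz(s,u,v,z);r=np.linalg.norm(proj(s,p+[0,R,0])-proj(s,p-[0,R,0]))/2*f
    h=cv2.HoughCircles(c,cv2.HOUGH_GRADIENT,1.5,10,param1=60,param2=15,minRadius=int(r*.96),maxRadius=int(r*1.06))
    out=[]
    if h is not None:
        col=cv2.cvtColor(c,cv2.COLOR_GRAY2BGR)
        for i,(a,b,q) in enumerate(h[0][:3]):
            uu,vv=x0+(a+.5)/f-.5,y0+(b+.5)/f-.5;out.append(([round(float(uu),1),round(float(vv),1)],np.round(onz(s,uu,vv,z)[:2],4).tolist(),round(float(q/r),2)))
            if i==0: cv2.circle(col,(int(a),int(b)),int(q),(0,0,255),1)
        if fn: cv2.imwrite('pics/'+fn,col)
    return out
E
python3 - <<'E'
from h import *
s=snap('top')
for n,u,v,R,z in [('capA',264,221,.034,.07),('capB',387,183,.034,.07),('odd',465,226,.034,.07),('filter',366,221,.031,.095),('btn',457,299,.02,.04),('pot',314,226,.033,.05),('bearing',343,183,.036,.022)]:
    print(n,circ(s,u,v,R,z,n+'.png'))
ims=[cv2.imread(f'pics/{n}.png') for n in('capA','capB','odd','filter')]
cv2.imwrite('pics/c1.png',cv2.resize(np.vstack([np.hstack(ims[:2]),np.hstack(ims[2:])]),(600,600)))
# box, bin masks
hsv=cv2.cvtColor(s['frame'],cv2.COLOR_RGB2HSV)
m=cv2.inRange(hsv,(5,70,60),(25,255,255))
cs,_=cv2.findContours(m,0,2)
for c in cs:
    if cv2.contourArea(c)>40: 
        r=cv2.minAreaRect(c);print(np.round(r[0],1),np.round(r[1],1),r[2],cv2.contourArea(c),cv2.boxPoints(r).round(1).tolist())
E
```

```text
capA [([262.6, 220.5], [0.5901, 0.1315], 0.97), ([263.9, 221.7], [0.5874, 0.1283], 0.99), ([261.8, 221.7], [0.5874, 0.1333], 1.04)]
capB [([386.7, 180.8], [0.6889, -0.1715], 0.97), ([386.2, 183.1], [0.6833, -0.17], 1.05), ([385.6, 182.0], [0.6861, -0.1687], 1.02)]
odd [([467.3, 225.7], [0.5789, -0.3684], 0.97), ([467.9, 224.4], [0.5821, -0.3699], 1.03), ([465.5, 225.5], [0.5794, -0.3638], 1.03)]
filter [([366.7, 220.3], [0.5883, -0.119], 0.98), ([361.8, 224.5], [0.5784, -0.1072], 1.01)]
btn [([456.9, 299.5], [0.3989, -0.3471], 1.01), ([452.4, 298.2], [0.4021, -0.3359], 1.01), ([454.1, 298.0], [0.4026, -0.3401], 0.98)]
pot [([314.1, 225.7], [0.58, 0.0062], 0.97), ([314.8, 224.6], [0.5828, 0.0043], 1.05)]
bearing [([342.9, 181.2], [0.6965, -0.0669], 1.02), ([342.3, 182.7], [0.6926, -0.0655], 1.05), ([344.0, 181.8], [0.695, -0.0697], 1.05)]
[313.5 276.7] [138.4  34.7] 2.862405300140381 4613.0 [[243.5, 290.6000061035156], [245.1999969482422, 256.0], [383.5, 262.8999938964844], [381.70001220703125, 297.5]]
[533.8 246.3] [33.1 30.1] 79.3803482055664 606.5 [[516.0, 232.8000030517578], [545.
[... 1311 characters left out ...]
0, 100.0]]
[228.3  90.2] [13.7 18.7] 4.085616588592529 223.5 [[220.8000030517578, 99.0999984741211], [222.10000610351562, 80.4000015258789], [235.8000030517578, 81.30000305175781], [234.39999389648438, 100.0]]
[206.   90.5] [19. 14.] 90.0 229.0 [[199.0, 81.0], [213.0, 81.0], [213.0, 100.0], [199.0, 100.0]]
[316.5 104.5] [51. 77.] 90.0 3864.0 [[278.0, 79.0], [355.0, 79.0], [355.0, 130.0], [278.0, 130.0]]
[609.  72.] [36. 16.] 90.0 410.5 [[601.0, 54.0], [617.0, 54.0], [617.0, 90.0], [601.0, 90.0]]
[28.4 37. ] [92.2 18. ] 61.55707550048828 1090.5 [[-1.399999976158142, 0.800000011920929], [14.300000190734863, -7.800000190734863], [58.20000076293945, 73.30000305175781], [42.5, 81.80000305175781]]
```

View pics/c1.png

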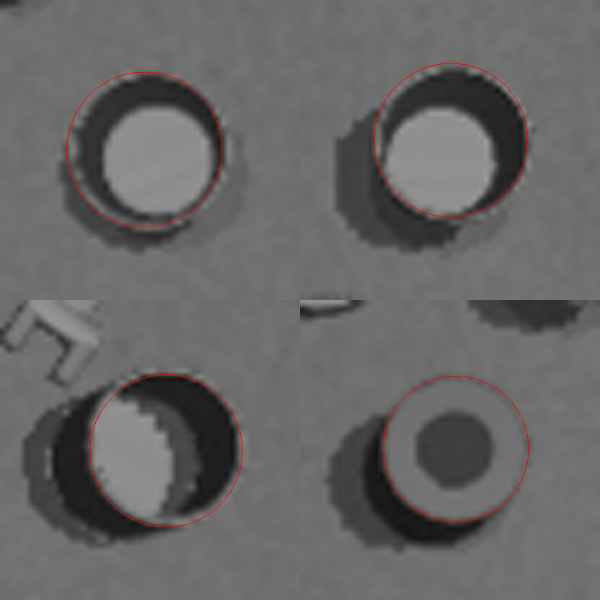

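```bash
python3 - <<'E'
from h import *
s=snap('top');t=snap('side')
def W(p,z): return onz(s,p[0],p[1],z)
b=[W(p,.034) for p in [[243.5,290.6],[245.2,256],[383.5,262.9],[381.7,297.5]]]
print('box',np.round(b,4).tolist(),np.mean(b,0).round(4), np.linalg.norm(b[1]-b[2]),np.linalg.norm(b[0]-b[1]))
d=b[1]-b[2];print('ydir deg yaw',np.degrees(np.arctan2(-d[0],d[1])));d=b[0]-b[3];print(np.degrees(np.arctan2(-d[0],d[1])))
for n,p,q,e in [('carL',(167.1,225),(164.5,213.9),((154.2,225.7),(178.9,219.5))),('carR',(245.1,184.3),(241.6,173.8),((232,186),(256.6,177.8)))]:
    P,Q=W(p,.08),W(q,.08);E=W(e[0],.08)-W(e[1],.08)
    print(n,(P+Q)/2,'long axis yaw',np.degrees(np.arctan2(E[1],E[0])),'normal yaw',np.degrees(np.arctan2(*(Q-P)[[1,0]])), proj(t,(P+Q)/2))
# bin
for p in [(152,277),(206,268.5),(212.5,319),(159,327)]: print('bin corner',W(p,.04).round(4))
for n,p in dict(A=(.5901,.1315,.07),B=(.6889,-.1715,.07),odd=(.5789,-.3684,.07),f=(.5883,-.119,.095),btn=(.3989,-.3471,.04),btn3=(.3989,-.3471,.03),box=np.mean(b,0)).items(): print(n,proj(t,p).round(1))
g=t['frame'];v=g[:,:,::-1].copy()
for p in [(.5901,.1315,.07),(.6889,-.1715,.07),(.5789,-.3684,.07),(.5883,-.119,.095),*b]:
    u=proj(t,p);cv2.drawMarker(v,tuple(int(round(x)) for x in u),(0,0,255),0,5)
for z in (.02,.03,.04,.05):
    P=onz(s,456.9,299.5,z);print('btn',z,P.round(4),proj(t,P).round(1))
cv2.imwrite('pics/z3.png',cv2.resize(v[110:380,200:450],(556,600),interpolation=2))
cv2.imwrite('pics/z4.png',cv2.resize(t['frame'][155:195,405:465,::-1],(600,400),interpolation=2))
cv2.imwrite('pics/z5.png',cv2.resize(s['frame'][255:340,140:225,::-1],(600,600),interpolation=2))
E
```

```text
box [[0.4204, 0.1799, 0.034], [0.5058, 0.1766, 0.034], [0.4894, -0.1665, 0.034], [0.4038, -0.1614, 0.034]] [0.4548 0.0072 0.034 ] 0.3434576101562981 0.08553752504425359
ydir deg yaw -2.7491373997397384
-2.780736661297567
carL [0.5910979  0.36451689 0.08      ] long axis yaw 104.29738786572234 normal yaw 14.414088949782574 [230.06482479 336.19015282]
carR [0.69016707 0.17833718 0.08      ] long axis yaw 108.84604517961844 normal yaw 18.875954533238847 [238.7466321  256.26327101]
bin corner [0.4531 0.4053 0.04  ]
bin corner [0.4744 0.2723 0.04  ]
bin corner [0.3508 0.2545 0.04  ]
bin corner [0.3308 0.3855 0.04  ]
A [286.7 259.7]
B [310.6 167.5]
odd [377.4 136.9]
f [335.4 184.4]
btn [433.6 168.2]
btn3 [433.1 170.9]
box [361.7 252.1]
btn 0.02 [ 0.3985 -0.3522  0.02  ] [433.4 172.5]
btn 0.03 [ 0.3986 -0.3497  0.03  ] [433.5 170.4]
btn 0.04 [ 0.3988 -0.3471  0.04  ] [433.6 168.2]
btn 0.05 [ 0.399  -0.3445  0.05  ] [433.7 166.1]
```

View pics/z3.png

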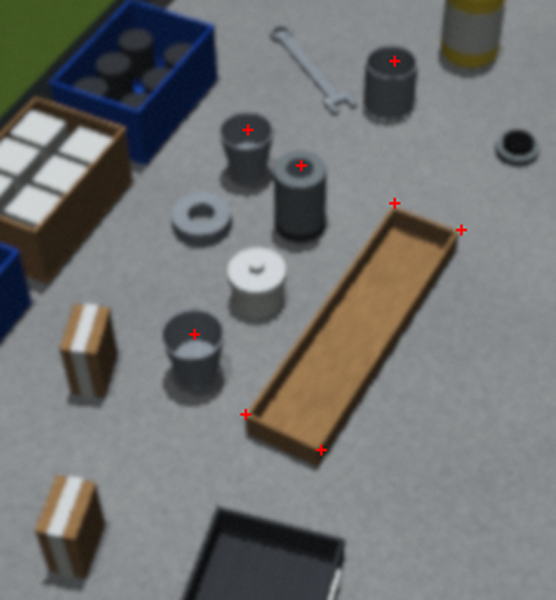

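View pics/z4.png

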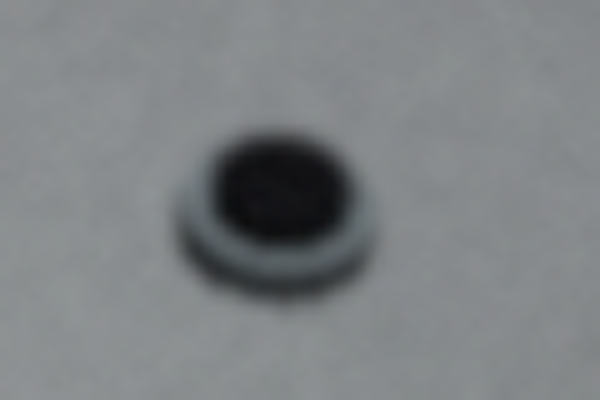

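View pics/z5.png

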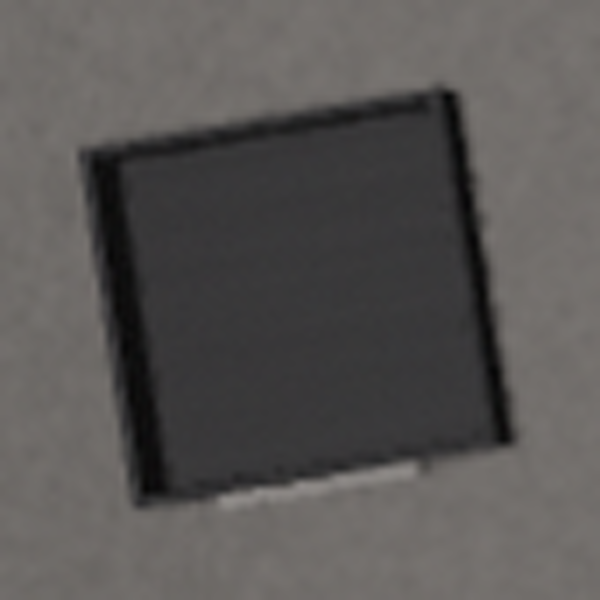

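```bash
cat >> h.py <<'E'
from scipy.spatial.transform import Rotation as Ro
BC=np.array([.4548,.0072]);BY=np.radians(-2.76)
def box(s,x=0):
    return BC+s*np.array([-np.sin(BY),np.cos(BY)])+x*np.array([np.cos(BY),np.sin(BY)])
def plan(x,y,z,yaw,step=.036,rstep=6.5):
    o=manip.observe();p=np.array(o['tcp_pos']);R=Ro.from_euler('xyz',o['ee_rot'])
    T=Ro.from_euler('xyz',[np.pi,0,np.radians(yaw)]);rv=(R.inv()*T).as_rotvec();d=np.array([x,y,z])-p
    n=int(max(1,np.ceil(np.abs(d).max()/step-.05),np.ceil(np.degrees(np.abs(rv).max())/rstep-.05)))
    print('t%.1f'%o['clock'],'tcp',p.round(4),'yaw %.1f'%np.degrees(o['ee_rot'][2]),'w %.3f'%o['width'],'F',np.round(o['wrist_force'],1),'rows',n)
    print(' toolshift total(now axes) mm',(R.inv().apply(d)*1e3).round(1),'rot deg',np.degrees(rv).round(1))
    if n>1:
        for i in range(n):
            Ri=R*Ro.from_rotvec(rv*i/n);print('  ',Ri.inv().apply(d/n).round(4).tolist(),np.degrees(rv/n).round(2).tolist())
E
python3 -c "
from h import *
print(box(-30));plan(.6889,-.1715,.2,-2.8)"
```

```text
[ -0.98977379 -29.95799993]
t0.2 tcp [ 0.1471 -0.4776  0.2309] yaw -72.9 w 0.085 F [ 0.  -0.2 -0.7] rows 16
 toolshift total(now axes) mm [-133.  -607.9   31. ] rot deg [ -0.    0.  -70.1]
   [-0.0083, -0.038, 0.0019] [-0.0, 0.0, -4.38]
   [-0.0054, -0.0385, 0.0019] [-0.0, 0.0, -4.38]
   [-0.0024, -0.0388, 0.0019] [-0.0, 0.0, -4.38]
   [0.0005, -0.0389, 0.0019] [-0.0, 0.0, -4.38]
   [0.0035, -0.0387, 0.0019] [-0.0, 0.0, -4.38]
   [0.0065, -0.0384, 0.0019] [-0.0, 0.0, -4.38]
   [0.0094, -0.0377, 0.0019] [-0.0, 0.0, -4.38]
   [0.0122, -0.0369, 0.0019] [-0.0, 0.0, -4.38]
   [0.015, -0.0359, 0.0019] [-0.0, 0.0, -4.38]
   [0.0177, -0.0346, 0.0019] [-0.0, 0.0, -4.38]
   [0.0203, -0.0332, 0.0019] [-0.0, 0.0, -4.38]
   [0.0228, -0.0315, 0.0019] [-0.0, 0.0, -4.38]
   [0.0251, -0.0297, 0.0019] [-0.0, 0.0, -4.38]
   [0.0273, -0.0277, 0.0019] [-0.0, 0.0, -4.38]
   [0.0293, -0.0255, 0.0019] [-0.0, 0.0, -4.38]
   [0.0312, -0.0232, 0.0019] [-0.0, 0.0, -4.38]
```

```bash
python3 -m jog '{"hand":[1,1,1,1,1],"linear":[[-0.008,-0.038,0.002],[-0.005,-0.038,0.002],[-0.002,-0.039,0.002],[0,-0.039,0.002],[0.003,-0.039,0.002]],"dr":[[0,0,-4.4],[0,0,-4.4],[0,0,-4.4],[0,0,-4.4],[0,0,-4.4]]}' 30
python3 -c "
from h import *
plan(.6889,-.1715,.2,-2.8)"
```

```text
clock: 0.67
tcp_pos: [0.3149, -0.384, 0.2198]
ee_rot: [3.139, -0.0, -0.891]
wrist_force: [0.2, -1.3, -0.1]
width: 0.0856
t0.7 tcp [ 0.3149 -0.384   0.2198] yaw -51.0 w 0.086 F [ 0.2 -1.3 -0.1] rows 11
 toolshift total(now axes) mm [  70.1 -424.4   18.5] rot deg [  0.2   0.1 -48.2]
   [0.0064, -0.0386, 0.0017] [0.01, 0.01, -4.38]
   [0.0093, -0.038, 0.0017] [0.01, 0.01, -4.38]
   [0.0122, -0.0372, 0.0017] [0.01, 0.01, -4.38]
   [0.015, -0.0361, 0.0017] [0.01, 0.01, -4.38]
   [0.0177, -0.0349, 0.0017] [0.01, 0.01, -4.38]
   [0.0203, -0.0334, 0.0017] [0.01, 0.01, -4.38]
   [0.0228, -0.0318, 0.0017] [0.01, 0.01, -4.38]
   [0.0252, -0.0299, 0.0018] [0.01, 0.01, -4.38]
   [0.0274, -0.0279, 0.0018] [0.01, 0.01, -4.38]
   [0.0294, -0.0257, 0.0018] [0.01, 0.01, -4.38]
   [0.0313, -0.0234, 0.0018] [0.01, 0.01, -4.38]
```

Tracks well.

```bash
python3 -m jog '{"hand":[1,1,1,1,1],"linear":[[0.006,-0.039,0.002],[0.009,-0.038,0.002],[0.012,-0.037,0.002],[0.015,-0.036,0.002],[0.018,-0.035,0.002]],"dr":[[0,0,-4.4],[0,0,-4.4],[0,0,-4.4],[0,0,-4.4],[0,0,-4.4]]}' 30
python3 -m jog '{"hand":[1,1,1,1,1],"linear":[[0.020,-0.034,0.002],[0.023,-0.032,0.002],[0.025,-0.030,0.002],[0.027,-0.028,0.002],[0.030,-0.026,0.002]],"dr":[[0,0,-4.4],[0,0,-4.4],[0,0,-4.4],[0,0,-4.4],[0,0,-4.4]]}' 30
python3 -c "
from h import *
plan(.6889,-.1715,.2,-2.8)"
```

```text
clock: 1.08
tcp_pos: [0.491, -0.2791, 0.2086]
ee_rot: [3.138, 0.001, -0.488]
wrist_force: [0.6, -0.9, -0.2]
width: 0.0855
clock: 1.5
tcp_pos: [0.6656, -0.1693, 0.1963]
ee_rot: [3.138, 0.003, -0.083]
wrist_force: [0.7, -1.5, 0.6]
width: 0.085
t1.5 tcp [ 0.6656 -0.1693  0.1963] yaw -4.7 w 0.085 F [ 0.7 -1.5  0.6] rows 1
 toolshift total(now axes) mm [23.4  0.3 -3.8] rot deg [ 0.2  0.2 -1.9]
```

```bash
python3 -m jog '{"hand":[1,1,1,1,1],"linear":[[0.023,0,0.02],[0.0,0,0.035],[0,0,0.035],[0,0,0],[0,0,0]],"dr":[[0,0,-1.9],[0,0,0],[0,0,0],[0,0,0],[0,0,0]]}' 30
python3 -c "
from h import *
plan(.6889,-.1715,.034,-2.8);snap('side','s1.png')
v=cv2.imread('pics/s1.png');cv2.imwrite('pics/s1.png',cv2.resize(v[80:280,220:420],(600,600),interpolation=2))"
```

```text
clock: 1.92
tcp_pos: [0.6991, -0.1612, 0.1]
ee_rot: [3.14, -0.001, -0.031]
wrist_force: [0.2, -0.7, 1.5]
width: 0.0858
t1.9 tcp [ 0.6991 -0.1612  0.1   ] yaw -1.8 w 0.086 F [ 0.2 -0.7  1.5] rows 2
 toolshift total(now axes) mm [-9.9 10.5 66. ] rot deg [ 0.1 -0.1  1. ]
   [-0.005, 0.0053, 0.033] [0.05, -0.04, 0.52]
   [-0.0049, 0.0053, 0.033] [0.05, -0.04, 0.52]
```

View pics/s1.png

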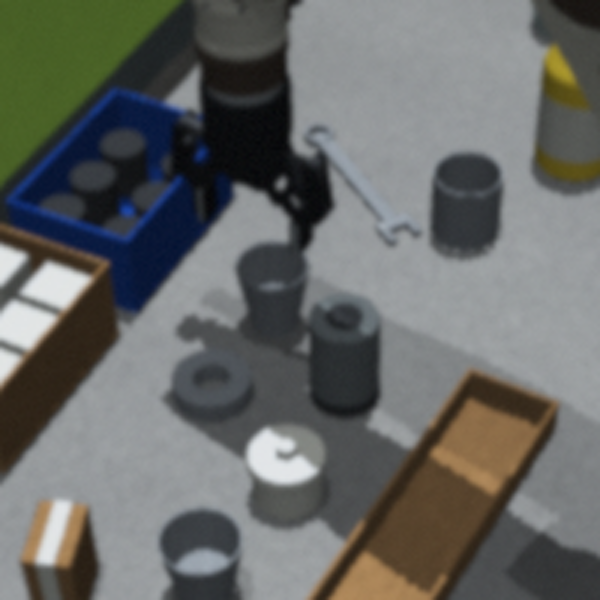

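```bash
python3 -m jog '{"hand":[1,1,1,1,1],"linear":[[-0.010,0.0105,0],[0,0,0],[0,0,0.03],[0,0,0.015],[0,0,0]],"dr":[[0,0,1],[0,0,0],[0,0,0],[0,0,0],[0,0,0]]}' 30
python3 -c "
from h import *
plan(.6889,-.1715,.034,-2.8)"
```

```text
clock: 2.38
tcp_pos: [0.6938, -0.1747, 0.0679]
ee_rot: [3.137, -0.019, -0.051]
wrist_force: [-0.1, -0.3, -0.9]
width: 0.0857
t2.4 tcp [ 0.6938 -0.1747  0.0679] yaw -2.9 w 0.086 F [-0.1 -0.3 -0.9] rows 1
 toolshift total(now axes) mm [-5.6 -3.1 33.7] rot deg [ 0.2 -1.1 -0.1]
```

```bash
python3 -m jog '{"hand":[1,1,1,1,1],"linear":[[-0.005,-0.003,0.01],[0,0,0.012],[0,0,0.012],[0,0,0],[0,0,0]],"dr":[[0,-1,0],[0,0,0],[0,0,0],[0,0,0],[0,0,0]]}' 30
python3 -c "
from h import *
plan(.6889,-.1715,.034,-2.8)"
```

```text
clock: 2.8
tcp_pos: [0.693, -0.1724, 0.0393]
ee_rot: [3.136, -0.011, -0.052]
wrist_force: [0.1, -0.2, 0.7]
width: 0.0853
t2.8 tcp [ 0.693  -0.1724  0.0393] yaw -3.0 w 0.085 F [ 0.1 -0.2  0.7] rows 1
 toolshift total(now axes) mm [-4.2 -0.7  5.2] rot deg [ 0.3 -0.6 -0.2]
```

```bash
python3 -m jog '{"hand":[1,1,1,0.2,-1],"linear":[[-0.006,-0.001,0.005],[0,0,0],[0,0,0],[0,0,0],[0,0,0]],"dr":[[0,-0.6,0],[0,0,0],[0,0,0],[0,0,0],[0,0,0]]}' 25
python3 -m jog '{"hand":[-1,-1,-1],"linear":[[0,0,0],[0,0,0],[0,0,0]],"dr":[[0,0,0],[0,0,0],[0,0,0]]}' 25
python3 -c "
from h import *
plan(.6889,-.1715,.034,-2.8)"
```

```text
clock: 3.22
tcp_pos: [0.6874, -0.1709, 0.035]
ee_rot: [3.135, -0.001, -0.051]
wrist_force: [-1.5, -0.2, 3.3]
width: 0.0669
clock: 3.47
tcp_pos: [0.6875, -0.171, 0.0354]
ee_rot: [3.135, -0.001, -0.051]
wrist_force: [0.3, 0.1, -1.7]
width: 0.0664
t3.5 tcp [ 0.6875 -0.171   0.0354] yaw -2.9 w 0.066 F [ 0.3  0.1 -1.7] rows 1
 toolshift total(now axes) mm [1.5 0.5 1.4] rot deg [ 0.4 -0.1 -0.1]
```

```bash
python3 -m jog '{"hand":[-1,-1,-1,-1,-1],"linear":[[0,0,-0.01],[0,0,-0.02],[0,0,-0.03],[0,0,-0.035],[-0.01,0,-0.035]],"dr":[[0,0,0],[0,0,0],[0,0,0],[0,0,0],[0,0,0]]}' 25
python3 -c "
from h import *
b=box(-.03);print(b);plan(b[0],b[1],.2,-2.8)"
```

```text
clock: 3.88
tcp_pos: [0.6709, -0.1678, 0.1572]
ee_rot: [3.14, 0.024, -0.051]
wrist_force: [1.1, -0.4, -0.9]
width: 0.0667
[ 0.45335543 -0.0227652 ]
t3.9 tcp [ 0.6709 -0.1678  0.1572] yaw -2.9 w 0.067 F [ 1.1 -0.4 -0.9] rows 6
 toolshift total(now axes) mm [-225.6 -133.7  -37.6] rot deg [ 0.1  1.4 -0.1]
   [-0.0376, -0.0223, -0.0063] [0.01, 0.23, -0.02]
   [-0.0376, -0.0223, -0.0064] [0.01, 0.23, -0.02]
   [-0.0375, -0.0223, -0.0066] [0.01, 0.23, -0.02]
   [-0.0375, -0.0223, -0.0067] [0.01, 0.23, -0.02]
   [-0.0375, -0.0223, -0.0068] [0.01, 0.23, -0.02]
   [-0.0374, -0.0224, -0.007] [0.01, 0.23, -0.02]
```

```bash
python3 -m jog '{"hand":[-1,-1,-1,-1,-1],"linear":[[-0.03,-0.015,-0.015],[-0.038,-0.022,-0.012],[-0.038,-0.022,0],[-0.038,-0.022,0],[-0.038,-0.022,0]],"dr":[[0,0.3,0],[0,0.3,0],[0,0.3,0],[0,0.3,0],[0,0.2,0]]}' 25
python3 -m jog '{"hand":[-1,-1,-1,-1],"linear":[[-0.02,-0.02,0.015],[-0.004,-0.004,0.025],[0,0,0.01],[0,0,0]],"dr":[[0,0,0],[0,0,0],[0,0,0],[0,0,0]]}' 25
python3 -c "
from h import *
b=box(-.03);plan(b[0],b[1],.1,-2.8);snap('side','s2.png');snap('top','t2.png')"
```

```text
clock: 4.3
tcp_pos: [0.5048, -0.0606, 0.1971]
ee_rot: [3.135, -0.032, -0.058]
wrist_force: [1.1, 0.0, -0.7]
width: 0.0661
clock: 4.63
tcp_pos: [0.4754, -0.0308, 0.1507]
ee_rot: [3.137, -0.037, -0.053]
wrist_force: [-0.3, -0.1, -0.4]
width: 0.0664
t4.6 tcp [ 0.4754 -0.0308  0.1507] yaw -3.1 w 0.066 F [-0.3 -0.1 -0.4] rows 2
 toolshift total(now axes) mm [-24.3  -7.1  49.8] rot deg [ 0.3 -2.1 -0.3]
   [-0.0122, -0.0035, 0.0249] [0.14, -1.06, -0.13]
   [-0.0117, -0.0035, 0.0251] [0.14, -1.06, -0.13]
```

View pics/s2.png

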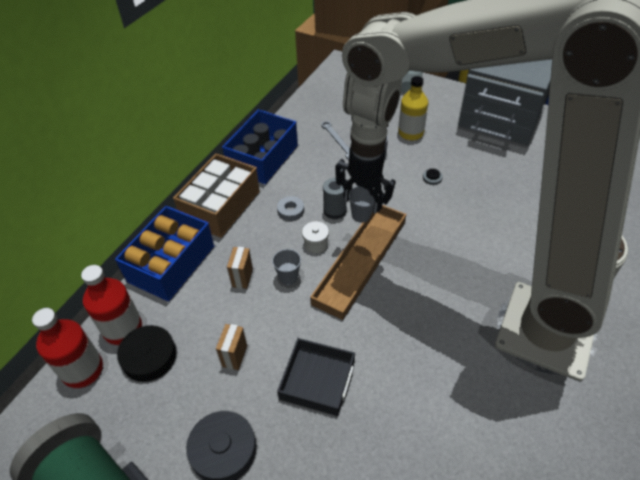

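View pics/t2.png

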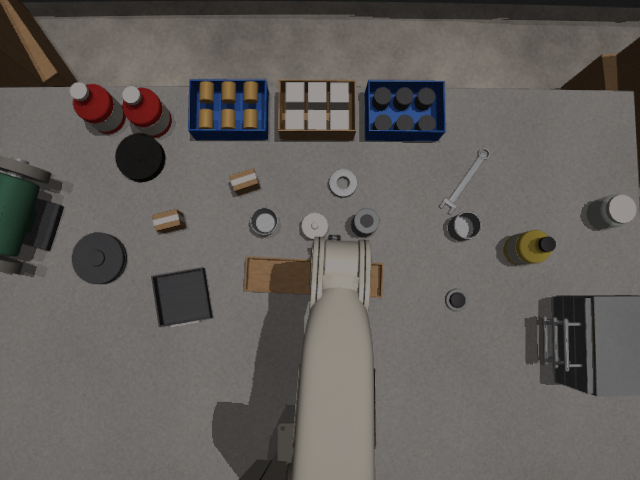

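```bash
python3 -m jog '{"hand":[-1,-1,-1,-1,-1],"linear":[[-0.012,-0.004,0.01],[-0.012,-0.004,0.01],[0,0,0.01],[0,0,0],[0,0,0]],"dr":[[0,-1.2,0],[0,-1,0],[0,0,0],[0,0,0],[0,0,0]]}' 25
python3 -c "
from h import *
b=box(-.03);plan(b[0],b[1],.038,-2.8)"
```

```text
clock: 5.15
tcp_pos: [0.4564, -0.0236, 0.1209]
ee_rot: [3.136, -0.0, -0.059]
wrist_force: [1.0, -0.2, -0.4]
width: 0.0666
t5.2 tcp [ 0.4564 -0.0236  0.1209] yaw -3.4 w 0.067 F [ 1.  -0.2 -0.4] rows 3
 toolshift total(now axes) mm [-3.1 -1.  82.9] rot deg [ 0.3  0.  -0.6]
   [-0.001, -0.0003, 0.0276] [0.1, 0.0, -0.2]
   [-0.001, -0.0003, 0.0276] [0.1, 0.0, -0.2]
   [-0.001, -0.0003, 0.0276] [0.1, 0.0, -0.2]
```

```bash
python3 -m jog '{"hand":[-1,-1,-1,-1,-1],"linear":[[-0.003,-0.001,0.02],[0,0,0.025],[0,0,0.015],[0,0,0.005],[0,0,0]],"dr":[[0,0,-0.6],[0,0,0],[0,0,0],[0,0,0],[0,0,0]]}' 25
python3 -c "
from h import *
b=box(-.03);plan(b[0],b[1],.039,-2.8)"
```

```text
clock: 5.57
tcp_pos: [0.4565, -0.0233, 0.0557]
ee_rot: [3.136, -0.004, -0.05]
wrist_force: [1.4, 0.9, -1.1]
width: 0.0667
t5.6 tcp [ 0.4565 -0.0233  0.0557] yaw -2.9 w 0.067 F [ 1.4  0.9 -1.1] rows 1
 toolshift total(now axes) mm [-3.2 -0.5 16.7] rot deg [ 0.3 -0.2 -0.1]
```

```bash
python3 -m jog '{"hand":[-1,-1,-1,-1,-1],"linear":[[-0.003,-0.001,0.008],[-0.001,0,0.004],[0,0,0.003],[0,0,0.002],[0,0,0]],"dr":[[0,0,0],[0,0,0],[0,0,0],[0,0,0],[0,0,0]]}' 25
python3 -c "
from h import *
b=box(-.03);plan(b[0],b[1],.039,-2.8)"
```

```text
clock: 5.98
tcp_pos: [0.4548, -0.0223, 0.04]
ee_rot: [3.136, -0.008, -0.05]
wrist_force: [-0.6, -0.6, -1.7]
width: 0.0662
t6.0 tcp [ 0.4548 -0.0223  0.04  ] yaw -2.9 w 0.066 F [-0.6 -0.6 -1.7] rows 1
 toolshift total(now axes) mm [-1.5  0.5  1. ] rot deg [ 0.3 -0.5 -0.1]
```

```bash
python3 -m jog '{"hand":[-1,-1,-0.1,0.6,1],"linear":[[-0.001,0,0.0015],[0,0,0],[0,0,0],[0,0,0],[0,0,0]],"dr":[[0,0,0],[0,0,0],[0,0,0],[0,0,0],[0,0,0]]}' 25
python3 -m jog '{"hand":[1,1,1,1,1],"linear":[[0,0,0],[0,0,-0.01],[0,0,-0.03],[0,0,-0.03],[0,0,-0.03]],"dr":[[0,0,0],[0,0,0],[0,0,0],[0,0,0],[0,0,0]]}' 25
python3 -c "
from h import *
plan(.5901,.1315,.15,-2.8)"
```

```text
clock: 6.4
tcp_pos: [0.4558, -0.0224, 0.0402]
ee_rot: [3.136, -0.013, -0.05]
wrist_force: [1.4, -0.3, -0.9]
width: 0.0784
clock: 6.82
tcp_pos: [0.4487, -0.0216, 0.137]
ee_rot: [3.136, 0.003, -0.051]
wrist_force: [0.4, -0.7, -0.1]
width: 0.0855
t6.8 tcp [ 0.4487 -0.0216  0.137 ] yaw -2.9 w 0.086 F [ 0.4 -0.7 -0.1] rows 5
 toolshift total(now axes) mm [ 133.5 -160.   -14.2] rot deg [ 0.3  0.2 -0.1]
   [0.0267, -0.032, -0.0028] [0.06, 0.04, -0.02]
   [0.0267, -0.032, -0.0028] [0.06, 0.04, -0.02]
   [0.0267, -0.032, -0.0027] [0.06, 0.04, -0.02]
   [0.0267, -0.032, -0.0027] [0.06, 0.04, -0.02]
   [0.0267, -0.032, -0.0026] [0.06, 0.04, -0.02]
```

```bash
python3 -m jog '{"hand":[1,1,1,1,1],"linear":[[0.02,-0.025,-0.003],[0.027,-0.032,0],[0.027,-0.032,0],[0.027,-0.032,0],[0.025,-0.03,0]],"dr":[[0,0,0],[0,0,0],[0,0,0],[0,0,0],[0,0,0]]}' 25
python3 -m jog '{"hand":[1,1,1],"linear":[[0,0,0],[0,0,0.005],[0,0,0]],"dr":[[0,0,0],[0,0,0],[0,0,0]]}' 25
python3 -c "
from h import *
plan(.5901,.1315,.038,-2.8);s=snap('top','t3.png')
b=box(-.03);u=proj(s,[b[0],b[1],.074]);print(circ(s,u[0],u[1],.034,.074,'cA.png'));print(circ(s,366,221,.031,.095))"
```

```text
clock: 7.23
tcp_pos: [0.5869, 0.1205, 0.1508]
ee_rot: [3.135, -0.012, -0.063]
wrist_force: [0.1, -1.2, 0.5]
width: 0.0856
clock: 7.48
tcp_pos: [0.5923, 0.1278, 0.1432]
ee_rot: [3.138, -0.015, -0.055]
wrist_force: [-0.5, -0.2, -0.8]
width: 0.0853
t7.5 tcp [0.5923 0.1278 0.1432] yaw -3.1 w 0.085 F [-0.5 -0.2 -0.8] rows 3
 toolshift total(now axes) mm [ -3.9  -4.  105.2] rot deg [ 0.2 -0.8 -0.3]
   [-0.0013, -0.0013, 0.0351] [0.07, -0.28, -0.11]
   [-0.0011, -0.0013, 0.0351] [0.07, -0.28, -0.11]
   [-0.001, -0.0013, 0.0351] [0.07, -0.28, -0.11]
[([325.9, 275.2], [0.4577, -0.0221], 0.97), ([322.2, 276.3], [0.455, -0.0131], 0.98), ([329.5, 279.7], [0.4469, -0.0307], 1.0)]
[([366.5, 220.2], [0.5888, -0.1185], 0.97), ([367.0, 221.3], [0.5861, -0.1199], 1.03)]
```

View pics/t3.png

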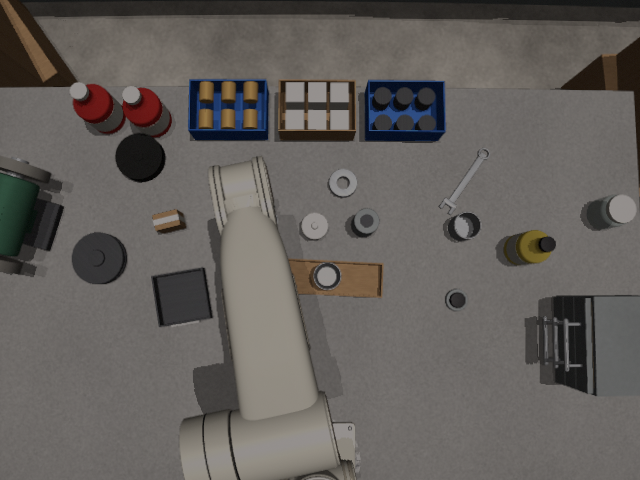

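View pics/cA.png

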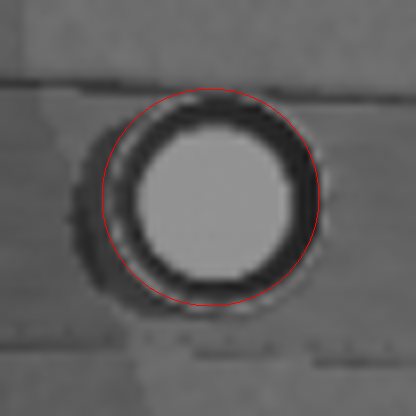

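```bash
python3 -m jog '{"hand":[1,1,1,1,1],"linear":[[-0.004,-0.004,0.02],[0,0,0.03],[0,0,0.03],[0,0,0.005],[0,0,0]],"dr":[[0,-0.8,0],[0,0,0],[0,0,0],[0,0,0],[0,0,0]]}' 25
python3 -c "
from h import *
plan(.5901,.1315,.038,-2.8)"
```

```text
clock: 7.95
tcp_pos: [0.5868, 0.1263, 0.0603]
ee_rot: [3.138, -0.004, -0.062]
wrist_force: [0.2, -0.1, 1.1]
width: 0.0855
t8.0 tcp [0.5868 0.1263 0.0603] yaw -3.5 w 0.086 F [ 0.2 -0.1  1.1] rows 1
 toolshift total(now axes) mm [ 2.9 -5.5 22.3] rot deg [ 0.2 -0.2 -0.7]
```

```bash
python3 -m jog '{"hand":[1,1,1,1,1],"linear":[[0.003,-0.006,0.01],[0,0,0.008],[0,0,0.004],[0,0,0],[0,0,0]],"dr":[[0,0,-0.7],[0,0,0],[0,0,0],[0,0,0],[0,0,0]]}' 25
python3 -c "
from h import *
plan(.5901,.1315,.038,-2.8)"
```

```text
clock: 8.37
tcp_pos: [0.5926, 0.1311, 0.0418]
ee_rot: [3.14, -0.01, -0.051]
wrist_force: [0.3, 0.9, -0.1]
width: 0.0856
t8.4 tcp [0.5926 0.1311 0.0418] yaw -2.9 w 0.086 F [ 0.3  0.9 -0.1] rows 1
 toolshift total(now axes) mm [-2.5 -0.3  3.8] rot deg [ 0.1 -0.6 -0.1]
```

```bash
python3 -m jog '{"hand":[1,1,0.6,-0.5,-1],"linear":[[-0.0025,0,0.004],[0,0,0],[0,0,0],[0,0,0],[0,0,0]],"dr":[[0,-0.6,0],[0,0,0],[0,0,0],[0,0,0],[0,0,0]]}' 25
python3 -m jog '{"hand":[-1,-1,-1,-1,-1],"linear":[[0,0,0],[0,0,0],[0,0,0],[0,0,-0.01],[0,0,-0.02]],"dr":[[0,0,0],[0,0,0],[0,0,0],[0,0,0],[0,0,0]]}' 25
python3 -c "
from h import *
plan(.456,-.0229,.16,-2.8)"
```

```text
clock: 8.78
tcp_pos: [0.5918, 0.1319, 0.0403]
ee_rot: [3.141, -0.003, -0.051]
wrist_force: [-0.7, 0.7, -1.8]
width: 0.0658
clock: 9.2
tcp_pos: [0.5878, 0.1311, 0.0664]
ee_rot: [3.138, 0.006, -0.051]
wrist_force: [0.2, -0.6, -1.0]
width: 0.0658
t9.2 tcp [0.5878 0.1311 0.0664] yaw -2.9 w 0.066 F [ 0.2 -0.6 -1. ] rows 5
 toolshift total(now axes) mm [-124.5  160.8  -92.2] rot deg [ 0.2  0.4 -0.1]
   [-0.0249, 0.0322, -0.0184] [0.04, 0.07, -0.02]
   [-0.0249, 0.0321, -0.0185] [0.04, 0.07, -0.02]
   [-0.0249, 0.0321, -0.0186] [0.04, 0.07, -0.02]
   [-0.0249, 0.0321, -0.0186] [0.04, 0.07, -0.02]
   [-0.0248, 0.0321, -0.0187] [0.04, 0.07, -0.02]
```

```bash
python3 -m jog '{"hand":[-1,-1,-1,-1,-1],"linear":[[0,0,-0.035],[0,0,-0.035],[-0.025,0.032,-0.02],[-0.025,0.032,0],[-0.025,0.032,0]],"dr":[[0,0,0],[0,0,0],[0,0,0],[0,0,0],[0,0,0]]}' 25
python3 -m jog '{"hand":[-1,-1,-1,-1,-1],"linear":[[-0.025,0.032,0],[-0.02,0.022,0],[-0.005,0.01,0],[0,0,0],[0,0,0]],"dr":[[0,0,0],[0,0,0],[0,0,0],[0,0,0],[0,0,0]]}' 25
python3 -c "
from h import *
plan(.456,-.0229,.13,-2.8)"
```

```text
clock: 9.62
tcp_pos: [0.5169, 0.0459, 0.1638]
ee_rot: [3.141, -0.004, -0.041]
wrist_force: [0.8, -1.0, -1.0]
width: 0.0657
clock: 10.03
tcp_pos: [0.4575, -0.0227, 0.1687]
ee_rot: [3.139, -0.009, -0.047]
wrist_force: [-0.2, -0.1, -0.4]
width: 0.066
t10.0 tcp [ 0.4575 -0.0227  0.1687] yaw -2.7 w 0.066 F [-0.2 -0.1 -0.4] rows 2
 toolshift total(now axes) mm [-1.8  0.1 38.7] rot deg [ 0.1 -0.5  0.1]
   [-0.0009, 0.0001, 0.0193] [0.06, -0.26, 0.04]
   [-0.0008, 0.0001, 0.0193] [0.06, -0.26, 0.04]
```

```bash
python3 -m jog '{"hand":[-1,-1,-1,-1,-1],"linear":[[-0.002,0,0.02],[0,0,0.015],[0,0,0.015],[0,0,0],[0,0,0]],"dr":[[0,-0.5,0],[0,0,0],[0,0,0],[0,0,0],[0,0,0]]}' 25
python3 -c "
from h import *
plan(.456,-.0229,.071,-2.8);snap('side','s4.png');v=cv2.imread('pics/s4.png');cv2.imwrite('pics/s4.png',cv2.resize(v[130:330,270:470],(600,600),interpolation=2))"
```

```text
clock: 10.45
tcp_pos: [0.4635, -0.0189, 0.1198]
ee_rot: [-3.142, -0.009, -0.043]
wrist_force: [-0.5, -0.1, -1.1]
width: 0.0662
t10.4 tcp [ 0.4635 -0.0189  0.1198] yaw -2.4 w 0.066 F [-0.5 -0.1 -1.1] rows 2
 toolshift total(now axes) mm [-7.8  4.3 48.7] rot deg [-0.  -0.5  0.4]
   [-0.0039, 0.0021, 0.0244] [-0.0, -0.27, 0.18]
   [-0.0038, 0.0022, 0.0244] [-0.0, -0.27, 0.18]
```

View pics/s4.png

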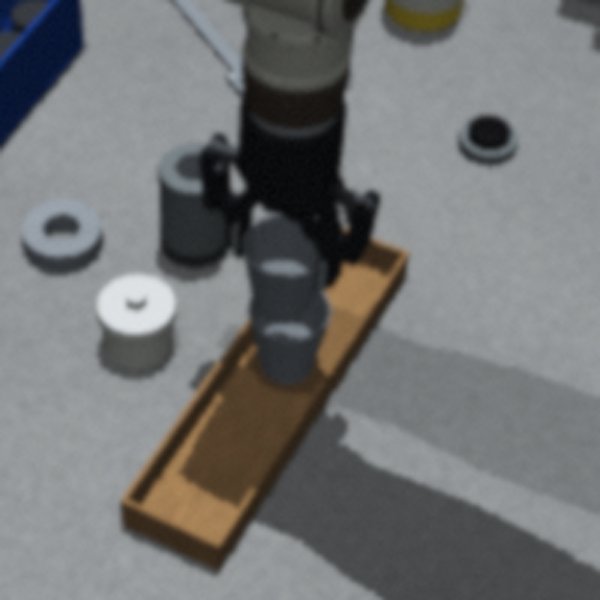

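```bash
python3 -m jog '{"hand":[-1,-1,-1,-1,-1],"linear":[[-0.008,0.004,0],[0,0,0],[0,0,0.004],[0,0,0.004],[0,0,0]],"dr":[[0,-0.5,0.4],[0,0,0],[0,0,0],[0,0,0],[0,0,0]]}' 25
python3 -c "
from h import *
plan(.456,-.0229,.071,-2.8)"
```

```text
clock: 10.92
tcp_pos: [0.4576, -0.0218, 0.1141]
ee_rot: [-3.141, -0.005, -0.048]
wrist_force: [0.3, -0.1, -1.1]
width: 0.0657
t10.9 tcp [ 0.4576 -0.0218  0.1141] yaw -2.8 w 0.066 F [ 0.3 -0.1 -1.1] rows 2
 toolshift total(now axes) mm [-1.8  1.2 43.1] rot deg [-0.  -0.3  0. ]
   [-0.0009, 0.0006, 0.0215] [-0.01, -0.14, 0.02]
   [-0.0008, 0.0006, 0.0215] [-0.01, -0.14, 0.02]
```

```bash
python3 -m jog '{"hand":[-1,-1,-1,-1,-1],"linear":[[-0.002,0.001,0.01],[0,0,0.01],[0,0,0.008],[0,0,0.005],[0,0,0]],"dr":[[0,-0.3,0],[0,0,0],[0,0,0],[0,0,0],[0,0,0]]}' 25
python3 -c "
from h import *
plan(.456,-.0229,.071,-2.8)"
```

```text
clock: 11.33
tcp_pos: [0.4556, -0.0232, 0.0784]
ee_rot: [-3.141, -0.0, -0.049]
wrist_force: [0.4, 0.7, -0.8]
width: 0.0658
t11.3 tcp [ 0.4556 -0.0232  0.0784] yaw -2.8 w 0.066 F [ 0.4  0.7 -0.8] rows 1
 toolshift total(now axes) mm [ 0.4 -0.3  7.4] rot deg [-0. -0.  0.]
```

```bash
python3 -m jog '{"hand":[-1,-1,-1,-1,-1],"linear":[[0,0,0.003],[0,0,0.003],[0,0,0.002],[0,0,0.001],[0,0,0]],"dr":[[0,0,0],[0,0,0],[0,0,0],[0,0,0],[0,0,0]]}' 25
python3 -c "
from h import *
plan(.456,-.0229,.071,-2.8)"
```

```text
clock: 11.75
tcp_pos: [0.4572, -0.0227, 0.0704]
ee_rot: [-3.14, -0.004, -0.048]
wrist_force: [0.5, 1.0, -1.5]
width: 0.0655
t11.8 tcp [ 0.4572 -0.0227  0.0704] yaw -2.8 w 0.066 F [ 0.5  1.  -1.5] rows 1
 toolshift total(now axes) mm [-1.2  0.2 -0.6] rot deg [-0.1 -0.2  0. ]
```

```bash
python3 -m jog '{"hand":[-1,-1,0,0.6,1],"linear":[[-0.001,0,0.001],[0,0,0],[0,0,0],[0,0,0],[0,0,0]],"dr":[[0,0,0],[0,0,0],[0,0,0],[0,0,0],[0,0,0]]}' 25
python3 -m jog '{"hand":[1,1,1,1,1],"linear":[[0,0,0],[0,0,-0.01],[0,0,-0.03],[0,0,-0.03],[0,0,-0.02]],"dr":[[0,0,0],[0,0,0],[0,0,0],[0,0,0],[0,0,0]]}' 25
python3 -c "
from h import *
plan(.5883,-.119,.2,-2.8)"
```

```text
clock: 12.17
tcp_pos: [0.4574, -0.0228, 0.0702]
ee_rot: [-3.14, -0.007, -0.048]
wrist_force: [-0.3, -0.3, -0.7]
width: 0.0785
clock: 12.58
tcp_pos: [0.4512, -0.0228, 0.157]
ee_rot: [-3.14, 0.009, -0.049]
wrist_force: [0.8, -0.9, -0.2]
width: 0.0854
t12.6 tcp [ 0.4512 -0.0228  0.157 ] yaw -2.8 w 0.085 F [ 0.8 -0.9 -0.2] rows 4
 toolshift total(now axes) mm [141.2  89.4 -44.4] rot deg [-0.1  0.5  0. ]
   [0.0353, 0.0223, -0.0111] [-0.02, 0.13, 0.0]
   [0.0353, 0.0223, -0.011] [-0.02, 0.13, 0.0]
   [0.0353, 0.0223, -0.0109] [-0.02, 0.13, 0.0]
   [0.0354, 0.0223, -0.0108] [-0.02, 0.13, 0.0]
```

```bash
python3 -m jog '{"hand":[1,1,1,1,1],"linear":[[0.025,0.018,-0.01],[0.035,0.022,0],[0.035,0.022,0],[0.033,0.021,0],[0.008,0.005,0]],"dr":[[0,0,0],[0,0,0],[0,0,0],[0,0,0],[0,0,0]]}' 25
python3 -m jog '{"hand":[1,1],"linear":[[0,0,0],[0,0,0]],"dr":[[0,0,0],[0,0,0]]}' 25
python3 -c "
from h import *
plan(.5885,-.1188,.04,-2.8);s=snap('top','t5.png')
print(circ(s,327,273,.034,.1,'cA.png'));snap('side','s5.png')
a=cv2.imread('pics/s5.png');b=cv2.imread('pics/t5.png');cv2.imwrite('pics/z6.png',np.hstack([cv2.resize(a[130:330,220:420],(400,400),interpolation=2),cv2.resize(b[180:330,240:390],(400,400),interpolation=2)]))"
```

```text
clock: 13.0
tcp_pos: [0.588, -0.119, 0.1733]
ee_rot: [-3.141, -0.001, -0.043]
wrist_force: [-0.1, -0.7, -0.2]
width: 0.0853
clock: 13.17
tcp_pos: [0.5899, -0.1211, 0.1716]
ee_rot: [-3.141, 0.0, -0.046]
wrist_force: [-0.5, 1.0, -0.4]
width: 0.0856
t13.2 tcp [ 0.5899 -0.1211  0.1716] yaw -2.6 w 0.086 F [-0.5  1.  -0.4] rows 4
 toolshift total(now axes) mm [ -1.4  -2.2 131.6] rot deg [-0.   0.   0.2]
   [-0.0004, -0.0005, 0.0329] [-0.01, 0.0, 0.04]
   [-0.0004, -0.0006, 0.0329] [-0.01, 0.0, 0.04]
   [-0.0004, -0.0006, 0.0329] [-0.01, 0.0, 0.04]
   [-0.0004, -0.0006, 0.0329] [-0.01, 0.0, 0.04]
[]
```

View pics/z6.png

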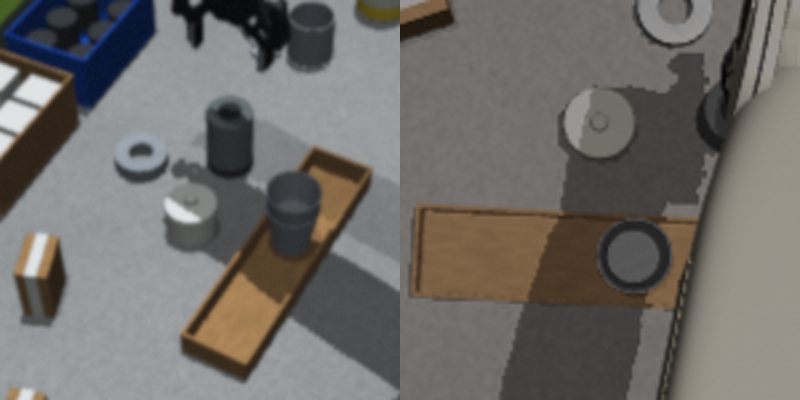

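```bash
python3 -m jog '{"hand":[1,1,1,1,1],"linear":[[-0.002,-0.002,0.02],[0,0,0.03],[0,0,0.03],[0,0,0.005],[0,0,0]],"dr":[[0,0,0],[0,0,0],[0,0,0],[0,0,0],[0,0,0]]}' 25
python3 -c "
from h import *
plan(.5885,-.1188,.04,-2.8)"
```

```text
clock: 13.68
tcp_pos: [0.5835, -0.1137, 0.0889]
ee_rot: [-3.141, -0.003, -0.04]
wrist_force: [0.5, -0.6, 1.3]
width: 0.0857
t13.7 tcp [ 0.5835 -0.1137  0.0889] yaw -2.3 w 0.086 F [ 0.5 -0.6  1.3] rows 2
 toolshift total(now axes) mm [ 5.1  5.  48.9] rot deg [-0.1 -0.2  0.5]
   [0.0025, 0.0025, 0.0245] [-0.03, -0.08, 0.25]
   [0.0026, 0.0025, 0.0245] [-0.03, -0.08, 0.25]
```

```bash
python3 -m jog '{"hand":[1,1,1,1,1],"linear":[[0.005,0.005,0.01],[0.001,0,0.015],[0.001,0,0.015],[0,0,0.006],[0,0,0]],"dr":[[0,0,0.5],[0,0,0],[0,0,0],[0,0,0],[0,0,0]]}' 30
python3 -c "
from h import *
plan(.5885,-.1188,.04,-2.8)"
```

```text
clock: 14.1
tcp_pos: [0.5945, -0.1191, 0.0483]
ee_rot: [3.141, -0.013, -0.048]
wrist_force: [0.3, -0.2, 0.3]
width: 0.0852
t14.1 tcp [ 0.5945 -0.1191  0.0483] yaw -2.8 w 0.085 F [ 0.3 -0.2  0.3] rows 1
 toolshift total(now axes) mm [-6.1  0.   8.3] rot deg [ 0.  -0.7  0. ]
```

```bash
python3 -m jog '{"hand":[1,1,0.6,0,-1],"linear":[[-0.006,0,0.006],[0,0,0.002],[0,0,0],[0,0,0],[0,0,0]],"dr":[[0,-0.7,0],[0,0,0],[0,0,0],[0,0,0],[0,0,0]]}' 40
python3 -m jog '{"hand":[-1,-1,-1,-1],"linear":[[0,0,0],[0,0,0],[0,0,0],[0,0,0]],"dr":[[0,0,0],[0,0,0],[0,0,0],[0,0,0]]}' 40
python3 -c "
from h import *
plan(.5885,-.1188,.04,-2.8)"
```

```text
clock: 14.52
tcp_pos: [0.5903, -0.1195, 0.0436]
ee_rot: [3.14, -0.005, -0.049]
wrist_force: [0.7, 0.2, -3.2]
width: 0.0613
clock: 14.85
tcp_pos: [0.5901, -0.1195, 0.0435]
ee_rot: [3.14, -0.005, -0.049]
wrist_force: [0.1, -0.8, -2.3]
width: 0.0614
t14.8 tcp [ 0.5901 -0.1195  0.0435] yaw -2.8 w 0.061 F [ 0.1 -0.8 -2.3] rows 1
 toolshift total(now axes) mm [-1.7 -0.6  3.5] rot deg [ 0.1 -0.3  0. ]
```

```bash
python3 -m jog '{"hand":[-1,-1,-1,-1,-1],"linear":[[0,0,-0.01],[0,0,-0.02],[0,0,-0.03],[0,0,-0.03],[0,0,-0.02]],"dr":[[0,0,0],[0,0,0],[0,0,0],[0,0,0],[0,0,0]]}' 40
python3 -c "
from h import *
b=box(-.115);print(b);plan(b[0],b[1],.15,-2.8)"
```

```text
clock: 15.27
tcp_pos: [0.5824, -0.1178, 0.1494]
ee_rot: [-3.14, 0.017, -0.049]
wrist_force: [1.5, -0.8, -3.6]
width: 0.0609
[ 0.44926247 -0.1076666 ]
t15.3 tcp [ 0.5824 -0.1178  0.1494] yaw -2.8 w 0.061 F [ 1.5 -0.8 -3.6] rows 4
 toolshift total(now axes) mm [-133.5   -3.6    1.7] rot deg [-0.1  1.   0. ]
   [-0.0334, -0.0009, 0.0004] [-0.03, 0.25, 0.0]
   [-0.0334, -0.0009, 0.0003] [-0.03, 0.25, 0.0]
   [-0.0334, -0.0009, 0.0001] [-0.03, 0.25, 0.0]
   [-0.0334, -0.0009, -0.0] [-0.03, 0.25, 0.0]
```

```bash
python3 -m jog '{"hand":[-1,-1,-1,-1,-1],"linear":[[-0.025,-0.001,0],[-0.03,-0.001,0],[-0.03,-0.001,0],[-0.025,0,0],[-0.01,0,0]],"dr":[[0,0.3,0],[0,0.3,0],[0,0,0],[0,0,0],[0,0,0]]}' 40
python3 -m jog '{"hand":[-1,-1],"linear":[[0,0,0],[0,0,0]],"dr":[[0,0,0],[0,0,0]]}' 40
python3 -c "
from h import *
b=box(-.115);plan(b[0],b[1],.0475,-2.8)"
```

```text
clock: 15.68
tcp_pos: [0.4654, -0.1094, 0.158]
ee_rot: [3.141, -0.01, -0.047]
wrist_force: [-0.9, 0.3, -4.6]
width: 0.0614
clock: 15.85
tcp_pos: [0.4619, -0.109, 0.159]
ee_rot: [3.141, -0.009, -0.048]
wrist_force: [0.6, 0.4, -4.1]
width: 0.0612
t15.8 tcp [ 0.4619 -0.109   0.159 ] yaw -2.7 w 0.061 F [ 0.6  0.4 -4.1] rows 4
 toolshift total(now axes) mm [-13.6  -0.7 111.4] rot deg [ 0.  -0.5  0.1]
   [-0.0034, -0.0002, 0.0279] [0.01, -0.12, 0.01]
   [-0.0033, -0.0002, 0.0279] [0.01, -0.12, 0.01]
   [-0.0033, -0.0002, 0.0279] [0.01, -0.12, 0.01]
   [-0.0032, -0.0002, 0.0279] [0.01, -0.12, 0.01]
```

```bash
python3 -m jog '{"hand":[-1,-1,-1,-1,-1],"linear":[[-0.013,-0.001,0.01],[0,0,0.02],[0,0,0.015],[0,0,0.005],[0,0,0]],"dr":[[0,-0.5,0],[0,0,0],[0,0,0],[0,0,0],[0,0,0]]}' 40
python3 -c "
from h import *
b=box(-.115);plan(b[0],b[1],.0475,-2.8)"
```

```text
clock: 16.27
tcp_pos: [0.4554, -0.1083, 0.1105]
ee_rot: [3.14, -0.009, -0.047]
wrist_force: [-0.4, 0.1, -4.2]
width: 0.0614
t16.3 tcp [ 0.4554 -0.1083  0.1105] yaw -2.7 w 0.061 F [-0.4  0.1 -4.2] rows 2
 toolshift total(now axes) mm [-6.7 -0.4 62.9] rot deg [ 0.1 -0.5  0.1]
   [-0.0034, -0.0002, 0.0314] [0.05, -0.26, 0.04]
   [-0.0032, -0.0002, 0.0315] [0.05, -0.26, 0.04]
```

```bash
python3 -m jog '{"hand":[-1,-1,-1,-1,-1],"linear":[[-0.007,0,0.005],[0,0,0.01],[0,0,0.01],[0,0,0.005],[0,0,0]],"dr":[[0,-0.5,0],[0,0,0],[0,0,0],[0,0,0],[0,0,0]]}' 40
python3 -c "
from h import *
b=box(-.115);plan(b[0],b[1],.0475,-2.8)"
```

```text
clock: 16.68
tcp_pos: [0.4515, -0.1086, 0.0808]
ee_rot: [3.139, -0.003, -0.047]
wrist_force: [-0.4, 0.4, -4.1]
width: 0.061
t16.7 tcp [ 0.4515 -0.1086  0.0808] yaw -2.7 w 0.061 F [-0.4  0.4 -4.1] rows 1
 toolshift total(now axes) mm [-2.4 -0.9 33.3] rot deg [ 0.2 -0.2  0.1]
```

```bash
python3 -m jog '{"hand":[-1,-1,-1,-1,-1],"linear":[[-0.0025,0,0.01],[0,0,0.01],[0,0,0.007],[0,0,0.003],[0,0,0]],"dr":[[0,0,0],[0,0,0],[0,0,0],[0,0,0],[0,0,0]]}' 40
python3 -c "
from h import *
b=box(-.115);plan(b[0],b[1],.0475,-2.8)"
```

```text
clock: 17.1
tcp_pos: [0.451, -0.1091, 0.0513]
ee_rot: [3.138, -0.006, -0.047]
wrist_force: [0.1, 0.1, -4.6]
width: 0.0614
t17.1 tcp [ 0.451  -0.1091  0.0513] yaw -2.7 w 0.061 F [ 0.1  0.1 -4.6] rows 1
 toolshift total(now axes) mm [-1.8 -1.4  3.7] rot deg [ 0.2 -0.4  0.1]
```

```bash
python3 -m jog '{"hand":[-1,-1,-1,-1,-1],"linear":[[-0.001,0,0.0025],[0,0,0.001],[0,0,0.0005],[0,0,0],[0,0,0]],"dr":[[0,-0.4,0],[0,0,0],[0,0,0],[0,0,0],[0,0,0]]}' 40
python3 -c "
from h import *
b=box(-.115);plan(b[0],b[1],.0475,-2.8)"
```

```text
clock: 17.52
tcp_pos: [0.4515, -0.1094, 0.0484]
ee_rot: [3.138, -0.001, -0.047]
wrist_force: [-0.1, -0.3, -3.6]
width: 0.0612
t17.5 tcp [ 0.4515 -0.1094  0.0484] yaw -2.7 w 0.061 F [-0.1 -0.3 -3.6] rows 1
 toolshift total(now axes) mm [-2.3 -1.6  0.9] rot deg [ 0.2 -0.1  0.1]
```

```bash
python3 -m jog '{"hand":[-1,-1,0,0.6,1],"linear":[[0,0,0.001],[0,0,0],[0,0,0],[0,0,0],[0,0,0]],"dr":[[0,0,0],[0,0,0],[0,0,0],[0,0,0],[0,0,0]]}' 40
python3 -m jog '{"hand":[1,1,1,1,1],"linear":[[0,0,0],[0,0,-0.01],[0,0,-0.03],[0,0,-0.03],[0,0,-0.03]],"dr":[[0,0,0],[0,0,0],[0,0,0],[0,0,0],[0,0,0]]}' 40
python3 -m jog '{"hand":[1,1,1,1,1],"linear":[[0,0,-0.02],[0,-0.02,0],[0,-0.035,0],[0,-0.035,0],[0,-0.03,0]],"dr":[[0,0,0],[0,0,0],[0,0,0],[0,0,0],[0,0,0]]}' 40
cat >> h.py <<'E'
def cartons(s,z=.08,skip=True):
    hsv=cv2.cvtColor(s['frame'],cv2.COLOR_RGB2HSV);m=cv2.inRange(hsv,(5,70,60),(25,255,255))
    for c in cv2.findContours(m,0,2)[0]:
        r=cv2.minAreaRect(c);a=sorted(r[1])
        if 60<cv2.contourArea(c)<140 and 130<r[0][1]<330 and a[1]>18:
            bp=cv2.boxPoints(r);w=[onz(s,p[0],p[1],z)[:2] for p in bp];e=max([w[1]-w[0],w[2]-w[1]],key=np.linalg.norm)
            print('strip px',np.round(r[0],1),np.round(a,1),'world',onz(s,*r[0],z)[:2].round(4),'long yaw %.1f'%np.degrees(np.arctan2(e[1],e[0])))
E
python3 -c "
from h import *
s=snap('top','t6.png');cartons(s)
plan(.6902,.1783,.17,-71.2)"
```

```text
clock: 17.93
tcp_pos: [0.4531, -0.1098, 0.0489]
ee_rot: [3.137, -0.005, -0.047]
wrist_force: [-0.2, 0.6, 0.3]
width: 0.0785
clock: 18.35
tcp_pos: [0.4488, -0.1084, 0.1476]
ee_rot: [3.139, 0.005, -0.047]
wrist_force: [0.3, 0.1, -0.2]
width: 0.0859
clock: 18.77
tcp_pos: [0.4632, 0.0086, 0.1802]
ee_rot: [3.135, -0.02, -0.06]
wrist_force: [-0.2, -0.1, -0.3]
width: 0.0855
strip px [167.1 224.9] [ 5.1 25.5] world [0.578  0.3611] long yaw -75.8
strip px [164.5 214. ] [ 4.8 25.2] world [0.6044 0.368 ] long yaw -75.0
strip px [245.1 184.3] [ 5.1 25.9] world [0.6773 0.1739] long yaw -71.2
strip px [241.6 173.8] [ 4.4 25.3] world [0.7031 0.1827] long yaw -71.1
t18.8 tcp [0.4636 0.0132 0.1803] yaw -3.1 w 0.086 F [ 0.4  4.1 -0.2] rows 11
 toolshift total(now axes) mm [ 217.1 -177.1   14.3] rot deg [-0.6 -1.1 68.1]
   [0.0197, -0.0161, 0.0013] [-0.05, -0.1, 6.19]
   [0.0179, -0.0181, 0.0013] [-0.05, -0.1, 6.19]
   [0.0158, -0.02, 0.0012] [-0.05, -0.1, 6.19]
   [0.0136, -0.0216, 0.0012] [-0.05, -0.1, 6.19]
   [0.0112, -0.0229, 0.0011] [-0.05, -0.1, 6.19]
   [0.0087, -0.024, 0.0011] [-0.05, -0.1, 6.19]
   [0.006, -0.0248, 0.001] [-0.05, -0.1, 6.19]
   [0.0033, -0.0253, 0.001] [-0.05, -0.1, 6.19]
   [0.0006, -0.0255, 0.001] [-0.05, -0.1, 6.19]
   [-0.0022, -0.0254, 0.001] [-0.05, -0.1, 6.19]
   [-0.0049, -0.025, 0.0009] [-0.05, -0.1, 6.19]
```

View pics/t6.png

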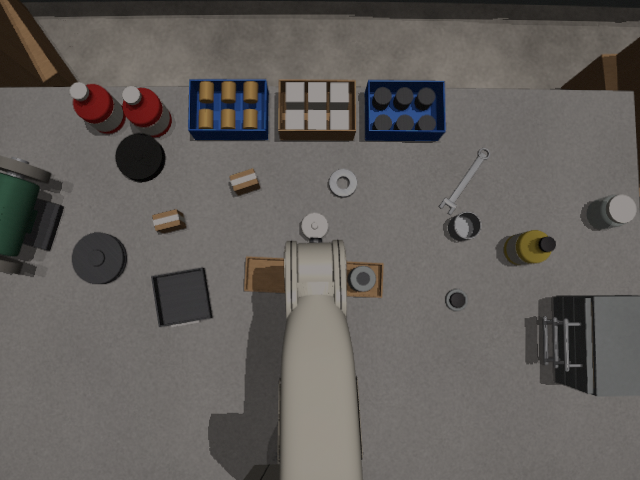

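```bash
python3 -m jog '{"hand":[1,1,1,1,1],"linear":[[0.015,-0.012,0],[0.018,-0.018,0.001],[0.016,-0.02,0.001],[0.014,-0.022,0.001],[0.011,-0.023,0.001]],"dr":[[0,-0.5,6.2],[0,-0.5,6.2],[0,0,6.2],[0,0,6.2],[0,0,6.2]]}' 40
python3 -c "
from h import *
print(manip.observe()['joints'].round(2))
plan(.6902,.1783,.17,-71.2)"
```

```text
clock: 19.23
tcp_pos: [0.5631, 0.0885, 0.1805]
ee_rot: [-3.139, -0.006, -0.614]
wrist_force: [0.2, -0.7, 0.0]
width: 0.0858
[ 0.16  0.4   0.09  1.26 -0.    2.34]
t19.2 tcp [0.5631 0.0885 0.1805] yaw -35.2 w 0.086 F [ 0.2 -0.7  0. ] rows 6
 toolshift total(now axes) mm [  52.  -146.6   11.2] rot deg [-0.3 -0.3 36. ]
   [0.0087, -0.0244, 0.0019] [-0.04, -0.05, 6.0]
   [0.0061, -0.0252, 0.0018] [-0.04, -0.05, 6.0]
   [0.0034, -0.0257, 0.0018] [-0.04, -0.05, 6.0]
   [0.0007, -0.0259, 0.0018] [-0.04, -0.05, 6.0]
   [-0.002, -0.0259, 0.0018] [-0.04, -0.05, 6.0]
   [-0.0047, -0.0255, 0.0018] [-0.04, -0.05, 6.0]
```

```bash
python3 -m jog '{"hand":[1,1,1,1,1],"linear":[[0.009,-0.024,0.002],[0.006,-0.025,0.002],[0.003,-0.026,0.002],[0.001,-0.024,0.002],[-0.002,-0.018,0.002]],"dr":[[0,0,6.2],[0,0,6.2],[0,0,6.2],[0,0,6.2],[0,0,6.2]]}' 40
python3 -m jog '{"hand":[1,1],"linear":[[0,0,0],[0,0,0]],"dr":[[0,0,0],[0,0,0]]}' 40
python3 -c "
from h import *
print(manip.observe()['joints'].round(2))
plan(.6902,.1783,.036,-70)"
```

```text
clock: 19.65
tcp_pos: [0.6686, 0.1602, 0.1726]
ee_rot: [-3.131, -0.005, -1.182]
wrist_force: [0.3, -0.5, 0.2]
width: 0.0851
clock: 19.82
tcp_pos: [0.6711, 0.1624, 0.1706]
ee_rot: [-3.13, -0.005, -1.181]
wrist_force: [0.9, -0.1, -0.6]
width: 0.0852
[ 0.24  0.65  0.48  1.39 -0.    2.99]
t19.8 tcp [0.6711 0.1624 0.1706] yaw -67.6 w 0.085 F [ 0.9 -0.1 -0.6] rows 4
 toolshift total(now axes) mm [ -8.1 -22.1 134.8] rot deg [-0.7 -0.3  2.4]
   [-0.002, -0.0055, 0.0337] [-0.17, -0.07, 0.59]
   [-0.002, -0.0056, 0.0337] [-0.17, -0.07, 0.59]
   [-0.0021, -0.0057, 0.0337] [-0.17, -0.07, 0.59]
   [-0.0021, -0.0058, 0.0337] [-0.17, -0.07, 0.59]
```

```bash
python3 -m jog '{"hand":[1,1,1,1,1],"linear":[[-0.008,-0.02,0.01],[0,0,0.015],[0,0,0.015],[0,0,0],[0,0,0]],"dr":[[-0.7,0,1.5],[0,0,0],[0,0,0],[0,0,0],[0,0,0]]}' 40
python3 -c "
from h import *
plan(.6902,.1783,.036,-70)"
```

```text
clock: 20.23
tcp_pos: [0.6843, 0.1743, 0.1292]
ee_rot: [3.136, -0.005, -1.202]
wrist_force: [0.2, 0.2, 0.2]
width: 0.0854
t20.2 tcp [0.6843 0.1743 0.1292] yaw -68.9 w 0.085 F [0.2 0.2 0.2] rows 3
 toolshift total(now axes) mm [-2.1 -7.5 93.2] rot deg [ 0.3 -0.3  1.1]
   [-0.0007, -0.0025, 0.0311] [0.11, -0.1, 0.38]
   [-0.0007, -0.0024, 0.0311] [0.11, -0.1, 0.38]
   [-0.0006, -0.0024, 0.0311] [0.11, -0.1, 0.38]
```

```bash
python3 -m jog '{"hand":[1,1,1,1,1],"linear":[[-0.002,-0.007,0.01],[0,0,0.02],[0,0,0.02],[0,0,0.01],[0,0,0]],"dr":[[0,0,0.5],[0,0,0],[0,0,0],[0,0,0],[0,0,0]]}' 40
python3 -c "
from h import *
plan(.6902,.1783,.036,-70)"
```

```text
clock: 20.65
tcp_pos: [0.6934, 0.1776, 0.0742]
ee_rot: [-3.136, -0.007, -1.212]
wrist_force: [-0.2, -0.4, 0.0]
width: 0.0855
t20.6 tcp [0.6934 0.1776 0.0742] yaw -69.4 w 0.085 F [-0.2 -0.4  0. ] rows 2
 toolshift total(now axes) mm [-2.   3.  38.1] rot deg [-0.3 -0.4  0.6]
   [-0.001, 0.0015, 0.0191] [-0.15, -0.19, 0.29]
   [-0.0009, 0.0014, 0.0191] [-0.15, -0.19, 0.29]
```

```bash
python3 -m jog '{"hand":[1,1,1,1,1],"linear":[[-0.002,0.003,0.015],[0,0,0.012],[0,0,0.01],[0,0,0.002],[0,0,0]],"dr":[[0,-0.4,0.3],[0,0,0],[0,0,0],[0,0,0],[0,0,0]]}' 40
python3 -c "
from h import *
plan(.6902,.1783,.036,-70)"
```

```text
clock: 21.07
tcp_pos: [0.693, 0.1788, 0.038]
ee_rot: [-3.129, -0.0, -1.217]
wrist_force: [0.3, 0.2, 0.4]
width: 0.0856
t21.1 tcp [0.693  0.1788 0.038 ] yaw -69.7 w 0.086 F [0.3 0.2 0.4] rows 1
 toolshift total(now axes) mm [-0.5  2.8  2. ] rot deg [-0.7 -0.   0.3]
```

```bash
python3 -m jog '{"hand":[1,1,0.6,0,-1],"linear":[[0,0.003,0.001],[0,0,0],[0,0,0],[0,0,0],[0,0,0]],"dr":[[-0.7,0,0.3],[0,0,0],[0,0,0],[0,0,0],[0,0,0]]}' 35
python3 -m jog '{"hand":[-1,-1,-1,-1,-1],"linear":[[0,0,0],[0,0,0],[0,0,0],[0,0,-0.01],[0,0,-0.02]],"dr":[[0,0,0],[0,0,0],[0,0,0],[0,0,0],[0,0,0]]}' 35
python3 -c "
from h import *
b=box(.06);print(b);plan(b[0],b[1],.15,-2.8)"
```

```text
clock: 21.48
tcp_pos: [0.6918, 0.1783, 0.0398]
ee_rot: [-3.139, -0.001, -1.223]
wrist_force: [-0.3, 0.9, -2.9]
width: 0.0616
clock: 21.9
tcp_pos: [0.6874, 0.1771, 0.0643]
ee_rot: [3.132, -0.0, -1.223]
wrist_force: [0.8, 0.1, -3.0]
width: 0.0619
[0.45768915 0.0671304 ]
t21.9 tcp [0.6874 0.1771 0.0643] yaw -70.0 w 0.062 F [ 0.8  0.1 -3. ] rows 11
 toolshift total(now axes) mm [ 25.  254.2 -83.3] rot deg [  0.5   0.3 -67.2]
   [0.0023, 0.0231, -0.0076] [0.04, 0.03, -6.11]
   [-0.0002, 0.0232, -0.0076] [0.04, 0.03, -6.11]
   [-0.0027, 0.0231, -0.0076] [0.04, 0.03, -6.11]
   [-0.0051, 0.0226, -0.0076] [0.04, 0.03, -6.11]
   [-0.0075, 0.022, -0.0076] [0.04, 0.03, -6.11]
   [-0.0098, 0.021, -0.0077] [0.04, 0.03, -6.11]
   [-0.012, 0.0199, -0.0077] [0.04, 0.03, -6.11]
   [-0.014, 0.0185, -0.0077] [0.04, 0.03, -6.11]
   [-0.0159, 0.0169, -0.0077] [0.04, 0.03, -6.11]
   [-0.0176, 0.0151, -0.0078] [0.04, 0.03, -6.11]
   [-0.0191, 0.0131, -0.0078] [0.04, 0.03, -6.11]
```

```bash
python3 -m jog '{"hand":[-1,-1,-1,-1,-1],"linear":[[0.001,0.01,-0.025],[0,0.02,-0.03],[-0.002,0.023,-0.025],[-0.005,0.023,-0.01],[-0.007,0.022,0]],"dr":[[0,0,-5],[0,0,-6],[0,0,-6.1],[0,0,-6.1],[0,0,-6.1]]}' 35
python3 -m jog '{"hand":[-1,-1,-1,-1,-1],"linear":[[-0.01,0.021,0],[-0.012,0.02,0],[-0.014,0.018,0],[-0.016,0.017,0],[-0.018,0.014,0]],"dr":[[0,0,-6.1],[0,0,-6.1],[0,0,-6.1],[0,0,-6.1],[0,0,-6.1]]}' 35
python3 -c "
from h import *
b=box(.06);plan(b[0],b[1],.12,-2.8)"
```

```text
clock: 22.32
tcp_pos: [0.5996, 0.1347, 0.1619]
ee_rot: [3.138, 0.001, -0.687]
wrist_force: [-0.8, 0.2, -1.4]
width: 0.0614
clock: 22.73
tcp_pos: [0.4914, 0.0826, 0.1683]
ee_rot: [-3.142, -0.006, -0.127]
wrist_force: [-0.1, -0.2, -2.0]
width: 0.0614
t22.7 tcp [0.4914 0.0826 0.1683] yaw -7.3 w 0.061 F [-0.1 -0.2 -2. ] rows 2
 toolshift total(now axes) mm [-31.7  19.6  48.1] rot deg [ 0.  -0.3 -4.5]
   [-0.0159, 0.0098, 0.0241] [0.0, -0.16, -2.23]
   [-0.0162, 0.0092, 0.0241] [0.0, -0.16, -2.23]
```

```bash
python3 -m jog '{"hand":[-1,-1,-1,-1,-1],"linear":[[-0.013,0.008,0],[-0.008,0.004,0.01],[0,0,0.015],[0,0,0.005],[0,0,0]],"dr":[[0,0,-2.5],[0,0,-1],[0,0,0],[0,0,0],[0,0,0]]}' 35
python3 -c "
from h import *
b=box(.06);plan(b[0],b[1],.044,-2.8)"
```

```text
clock: 23.15
tcp_pos: [0.4628, 0.0699, 0.1423]
ee_rot: [3.141, -0.008, -0.061]
wrist_force: [0.5, 0.1, -0.9]
width: 0.0616
t23.1 tcp [0.4628 0.0699 0.1423] yaw -3.5 w 0.062 F [ 0.5  0.1 -0.9] rows 3
 toolshift total(now axes) mm [-5.7  3.  98.3] rot deg [ 0.  -0.5 -0.7]
   [-0.0019, 0.001, 0.0328] [0.01, -0.15, -0.23]
   [-0.0018, 0.001, 0.0328] [0.01, -0.15, -0.23]
   [-0.0018, 0.001, 0.0328] [0.01, -0.15, -0.23]
```

```bash
python3 -m jog '{"hand":[-1,-1,-1,-1,-1],"linear":[[-0.006,0.003,0.01],[0,0,0.02],[0,0,0.015],[0,0,0.005],[0,0,0]],"dr":[[0,-0.5,-0.7],[0,0,0],[0,0,0],[0,0,0],[0,0,0]]}' 35
python3 -c "
from h import *
b=box(.06);plan(b[0],b[1],.044,-2.8)"
```

```text
clock: 23.57
tcp_pos: [0.4589, 0.0674, 0.0925]
ee_rot: [-3.141, -0.003, -0.045]
wrist_force: [-0.7, 0.1, -2.2]
width: 0.0615
t23.6 tcp [0.4589 0.0674 0.0925] yaw -2.6 w 0.061 F [-0.7  0.1 -2.2] rows 2
 toolshift total(now axes) mm [-1.3  0.4 48.5] rot deg [-0.  -0.2  0.2]
   [-0.0007, 0.0002, 0.0242] [-0.0, -0.08, 0.1]
   [-0.0006, 0.0002, 0.0242] [-0.0, -0.08, 0.1]
```

```bash
python3 -m jog '{"hand":[-1,-1,-1,-1,-1],"linear":[[-0.001,0,0.015],[0,0,0.015],[0,0,0.008],[0,0,0.004],[0,0,0]],"dr":[[0,0,0],[0,0,0],[0,0,0],[0,0,0],[0,0,0]]}' 35
python3 -c "
from h import *
b=box(.06);plan(b[0],b[1],.044,-2.8)"
```

```text
clock: 23.98
tcp_pos: [0.4612, 0.068, 0.0518]
ee_rot: [-3.141, -0.007, -0.044]
wrist_force: [0.4, -0.3, -3.1]
width: 0.0618
t24.0 tcp [0.4612 0.068  0.0518] yaw -2.5 w 0.062 F [ 0.4 -0.3 -3.1] rows 1
 toolshift total(now axes) mm [-3.6  1.1  7.8] rot deg [-0.1 -0.4  0.3]
```

```bash
python3 -m jog '{"hand":[-1,-1,-1,-1,-1],"linear":[[-0.003,0.001,0.004],[0,0,0.002],[0,0,0.001],[0,0,0.0005],[0,0,0]],"dr":[[0,-0.4,0.3],[0,0,0],[0,0,0],[0,0,0],[0,0,0]]}' 35
python3 -c "
from h import *
b=box(.06);plan(b[0],b[1],.044,-2.8)"
```

```text
clock: 24.4
tcp_pos: [0.4602, 0.0674, 0.0461]
ee_rot: [-3.14, -0.003, -0.05]
wrist_force: [-0.5, 0.5, -2.7]
width: 0.0618
t24.4 tcp [0.4602 0.0674 0.0461] yaw -2.8 w 0.062 F [-0.5  0.5 -2.7] rows 1
 toolshift total(now axes) mm [-2.5  0.4  2.1] rot deg [-0.1 -0.2 -0. ]
```

Lower the last 2 mm, release, withdraw, and head up toward the other carton.

```bash
python3 -m jog '{"hand":[-1,-1,-1,0,1],"linear":[[-0.002,0,0.002],[0,0,0.001],[0,0,0],[0,0,0],[0,0,0]],"dr":[[0,-0.2,0],[0,0,0],[0,0,0],[0,0,0],[0,0,0]]}' 35
python3 -m jog '{"hand":[1,1,1,1,1],"linear":[[0,0,0],[0,0,0],[0,0,-0.01],[0,0,-0.03],[0,0,-0.03]],"dr":[[0,0,0],[0,0,0],[0,0,0],[0,0,0],[0,0,0]]}' 35
python3 -m jog '{"hand":[1,1,1],"linear":[[0,0,-0.03],[0,0,-0.01],[0,0,0]],"dr":[[0,0,0],[0,0,0],[0,0,0]]}' 35
python3 -c "
from h import *
s=snap('side','s7.png');t=snap('top');cartons(t)
v=cv2.imread('pics/s7.png');cv2.imwrite('pics/s7.png',cv2.resize(v[130:380,200:450],(600,600),interpolation=2))
plan(.5911,.3645,.16,104.6)"
```

```text
clock: 24.82
tcp_pos: [0.4589, 0.0677, 0.0438]
ee_rot: [-3.139, -0.002, -0.05]
wrist_force: [0.1, 0.3, -0.5]
width: 0.0721
clock: 25.23
tcp_pos: [0.4549, 0.067, 0.1111]
ee_rot: [-3.141, 0.009, -0.05]
wrist_force: [1.1, 0.4, 0.7]
width: 0.0853
clock: 25.48
tcp_pos: [0.4587, 0.0674, 0.1592]
ee_rot: [-3.139, -0.002, -0.05]
wrist_force: [0.6, -0.0, 0.0]
width: 0.0856
strip px [167.1 224.9] [ 5.1 25.5] world [0.578  0.3611] long yaw -75.8
strip px [164.5 213.9] [ 4.9 25.2] world [0.6046 0.3681] long yaw -75.8
t25.6 tcp [0.4577 0.0673 0.157 ] yaw -2.8 w 0.085 F [ 1.5  0.3 -0.1] rows 17
 toolshift total(now axes) mm [ 118.5 -303.4   -2.5] rot deg [-1.000e-01 -1.000e-01 -1.074e+02]
   [0.007, -0.0178, -0.0001] [-0.01, -0.0, -6.32]
   [0.0089, -0.017, -0.0002] [-0.01, -0.0, -6.32]
   [0.0107, -0.0159, -0.0002] [-0.01, -0.0, -6.32]
   [0.0124, -0.0146, -0.0002] [-0.01, -0.0, -6.32]
   [0.0139, -0.0132, -0.0002] [-0.01, -0.0, -6.32]
   [0.0153, -0.0116, -0.0002] [-0.01, -0.0, -6.32]
   [0.0165, -0.0098, -0.0002] [-0.01, -0.0, -6.32]
   [0.0174, -0.0079, -0.0002] [-0.01, -0.0, -6.32]
   [0.0182, -0.006, -0.0002] [-0.01, -0.0, -6.32]
   [0.0188, -0.0039, -0.0002] [-0.01, -0.0, -6.32]
   [0.0191, -0.0018, -0.0002] [-0.01, -0.0, -6.32]
   [0.0192, 0.0003, -0.0002] [-0.01, -0.0, -6.32]
   [0.019, 0.0024, -0.0002] [-0.01, -0.0, -6.32]
   [0.0186, 0.0045, -0.0002] [-0.01, -0.0, -6.32]
   [0.018, 0.0065, -0.0002] [-0.01, -0.0, -6.32]
   [0.0172, 0.0084, -0.0002] [-0.01, -0.0, -6.32]
   [0.0162, 0.0103, -0.0002] [-0.01, -0.0, -6.32]
```

View pics/s7.png

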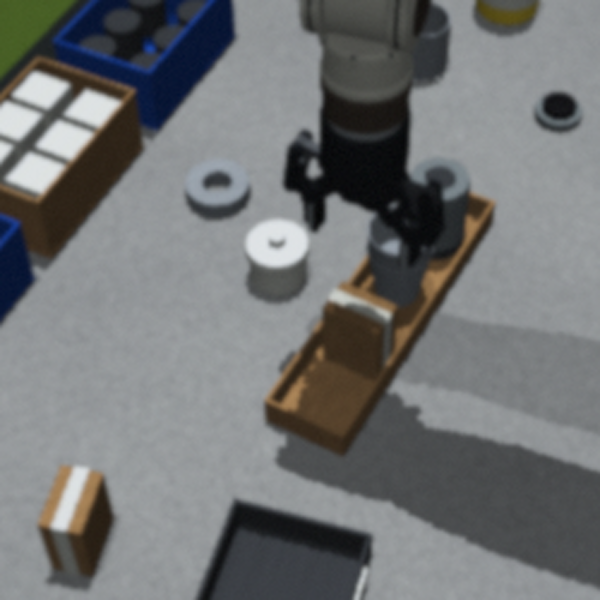

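```bash
python3 -c "
from h import *
plan(.5911,.3645,.16,14.4)"
```

```text
t25.6 tcp [0.4577 0.0673 0.157 ] yaw -2.8 w 0.085 F [ 1.5  0.3 -0.1] rows 9
 toolshift total(now axes) mm [ 118.5 -303.4   -2.5] rot deg [ -0.1   0.  -17.2]
   [0.0132, -0.0337, -0.0003] [-0.01, 0.0, -1.92]
   [0.0143, -0.0333, -0.0003] [-0.01, 0.0, -1.92]
   [0.0154, -0.0328, -0.0003] [-0.01, 0.0, -1.92]
   [0.0165, -0.0322, -0.0003] [-0.01, 0.0, -1.92]
   [0.0175, -0.0317, -0.0003] [-0.01, 0.0, -1.92]
   [0.0186, -0.0311, -0.0003] [-0.01, 0.0, -1.92]
   [0.0196, -0.0304, -0.0003] [-0.01, 0.0, -1.92]
   [0.0206, -0.0297, -0.0003] [-0.01, 0.0, -1.92]
   [0.0216, -0.029, -0.0003] [-0.01, 0.0, -1.92]
```

```bash
python3 -m jog '{"hand":[1,1,1,1,1],"linear":[[0.01,-0.025,0],[0.014,-0.033,0],[0.015,-0.033,0],[0.017,-0.032,0],[0.018,-0.032,0]],"dr":[[0,0,-1.9],[0,0,-1.9],[0,0,-1.9],[0,0,-1.9],[0,0,-1.9]]}' 35
python3 -m jog '{"hand":[1,1,1,1,1],"linear":[[0.019,-0.031,0],[0.02,-0.03,0],[0.015,-0.02,0],[0,0,0],[0,0,0]],"dr":[[0,0,-1.9],[0,0,-1.9],[0,0,-1.9],[0,0,-1],[0,0,0]]}' 35
python3 -c "
from h import *
plan(.5911,.3645,.042,14.4)"
```

```text
clock: 26.0
tcp_pos: [0.5243, 0.2212, 0.1491]
ee_rot: [3.138, 0.014, 0.111]
wrist_force: [0.1, -0.8, 0.8]
width: 0.0852
clock: 26.42
tcp_pos: [0.5646, 0.3188, 0.1337]
ee_rot: [3.137, 0.03, 0.242]
wrist_force: [0.6, 0.1, 0.1]
width: 0.0857
t26.4 tcp [0.5646 0.3188 0.1337] yaw 13.9 w 0.086 F [0.6 0.1 0.1] rows 3
 toolshift total(now axes) mm [ 39.4 -38.4  90.5] rot deg [ 0.2  1.7 -0.5]
   [0.0131, -0.0128, 0.0302] [0.08, 0.56, -0.17]
   [0.0129, -0.0127, 0.0303] [0.08, 0.56, -0.17]
   [0.0126, -0.0126, 0.0304] [0.08, 0.56, -0.17]
```

```bash
python3 -m jog '{"hand":[1,1,1,1,1],"linear":[[0.02,-0.02,0],[0.018,-0.017,0],[0,0,0.005],[0,0,0],[0,0,0]],"dr":[[0,1.7,-0.5],[0,0,0],[0,0,0],[0,0,0],[0,0,0]]}' 35
python3 -c "
from h import *
plan(.5911,.3645,.042,14.4)
s=snap('side','s8.png')
v=cv2.imread('pics/s8.png');cv2.imwrite('pics/s8.png',cv2.resize(v[200:400,150:350],(600,600),interpolation=2))"
```

```text
clock: 26.83
tcp_pos: [0.5883, 0.3585, 0.1186]
ee_rot: [3.131, 0.015, 0.246]
wrist_force: [0.8, -0.0, 0.3]
width: 0.0858
t26.8 tcp [0.5883 0.3585 0.1186] yaw 14.1 w 0.086 F [ 0.8 -0.   0.3] rows 3
 toolshift total(now axes) mm [ 5.4 -6.  76.4] rot deg [ 0.6  0.9 -0.3]
   [0.0018, -0.002, 0.0255] [0.2, 0.3, -0.1]
   [0.0017, -0.0019, 0.0255] [0.2, 0.3, -0.1]
   [0.0015, -0.0018, 0.0255] [0.2, 0.3, -0.1]
```

View pics/s8.png

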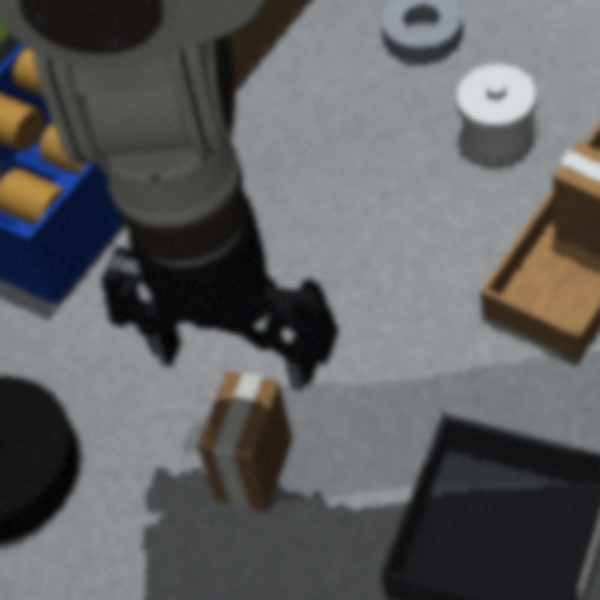

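```bash
python3 -m jog '{"hand":[1,1,1,1,1],"linear":[[0.005,-0.006,0.015],[0,0,0.015],[0,0,0.015],[0,0,0.008],[0,0,0]],"dr":[[0.5,0.8,-0.3],[0,0,0],[0,0,0],[0,0,0],[0,0,0]]}' 35
python3 -c "
from h import *
plan(.5911,.3645,.042,14.4)"
```

```text
clock: 27.3
tcp_pos: [0.5907, 0.3585, 0.0667]
ee_rot: [3.139, 0.001, 0.244]
wrist_force: [-0.1, -0.2, -0.0]
width: 0.0855
t27.3 tcp [0.5907 0.3585 0.0667] yaw 14.0 w 0.086 F [-0.1 -0.2 -0. ] rows 1
 toolshift total(now axes) mm [ 1.9 -5.8 24.7] rot deg [ 0.1  0.1 -0.4]
```

```bash
python3 -m jog '{"hand":[1,1,1,1,1],"linear":[[0.002,-0.007,0.01],[0,0,0.009],[0,0,0.004],[0,0,0],[0,0,0]],"dr":[[0,0,-0.4],[0,0,0],[0,0,0],[0,0,0],[0,0,0]]}' 35
python3 -c "
from h import *
plan(.5911,.3645,.042,14.4)"
```

```text
clock: 27.72
tcp_pos: [0.5916, 0.3653, 0.0441]
ee_rot: [3.14, -0.001, 0.25]
wrist_force: [0.3, -0.9, 0.8]
width: 0.0849
t27.7 tcp [0.5916 0.3653 0.0441] yaw 14.3 w 0.085 F [ 0.3 -0.9  0.8] rows 1
 toolshift total(now axes) mm [-0.7  0.6  2.1] rot deg [ 0.1 -0.1 -0.1]
```

```bash
python3 -m jog '{"hand":[1,0.6,0.2,-0.2,-1],"linear":[[0,0,0.002],[0,0,0],[0,0,0],[0,0,0],[0,0,0]],"dr":[[0,0,0],[0,0,0],[0,0,0],[0,0,0],[0,0,0]]}' 35
python3 -m jog '{"hand":[-1,-1,-1,-1,-1],"linear":[[0,0,0],[0,0,0],[0,0,0],[0,0,0],[0,0,0]],"dr":[[0,0,0],[0,0,0],[0,0,0],[0,0,0],[0,0,0]]}' 35
python3 -c "
from h import *
plan(.5911,.3645,.042,14.4)"
```

```text
clock: 28.13
tcp_pos: [0.5925, 0.3661, 0.0436]
ee_rot: [3.14, -0.004, 0.25]
wrist_force: [-3.2, -2.4, 7.7]
width: 0.0395
clock: 28.55
tcp_pos: [0.5925, 0.3661, 0.0436]
ee_rot: [3.14, -0.004, 0.25]
wrist_force: [0.1, 0.3, -0.1]
width: 0.0394
t28.6 tcp [0.5925 0.3661 0.0436] yaw 14.3 w 0.039 F [ 0.1  0.3 -0.1] rows 1
 toolshift total(now axes) mm [-1.7  1.2  1.6] rot deg [ 0.1 -0.2 -0.1]
```

```bash
python3 -m jog '{"hand":[-1,-1,-1,-1,-1],"linear":[[0,0,-0.01],[0,0,-0.02],[0,0,-0.03],[0,0,-0.03],[0,0,-0.01]],"dr":[[0,0,0],[0,0,0],[0,0,0],[0,0,0],[0,0,0]]}' 35
python3 -c "
from h import *
b=box(.135);print(b);plan(b[0],b[1],.14,87.2)"
```

```text
clock: 28.97
tcp_pos: [0.5874, 0.3631, 0.1406]
ee_rot: [3.135, 0.013, 0.25]
wrist_force: [0.5, -0.2, -1.0]
width: 0.0396
[0.46130058 0.1420434 ]
t29.0 tcp [0.5874 0.3631 0.1406] yaw 14.3 w 0.040 F [ 0.5 -0.2 -1. ] rows 12
 toolshift total(now axes) mm [-176.9  182.9    4.2] rot deg [ -0.2   0.9 -72.9]
   [-0.0147, 0.0152, 0.0004] [-0.01, 0.08, -6.07]
   [-0.0163, 0.0136, 0.0003] [-0.01, 0.08, -6.07]
   [-0.0176, 0.0118, 0.0003] [-0.01, 0.08, -6.07]
   [-0.0188, 0.0099, 0.0003] [-0.01, 0.08, -6.07]
   [-0.0197, 0.0078, 0.0003] [-0.01, 0.08, -6.07]
   [-0.0204, 0.0057, 0.0002] [-0.01, 0.08, -6.07]
   [-0.0209, 0.0035, 0.0002] [-0.01, 0.08, -6.07]
   [-0.0212, 0.0013, 0.0002] [-0.01, 0.08, -6.07]
   [-0.0212, -0.001, 0.0002] [-0.01, 0.08, -6.07]
   [-0.021, -0.0032, 0.0001] [-0.01, 0.08, -6.07]
   [-0.0205, -0.0054, 0.0001] [-0.01, 0.08, -6.07]
   [-0.0198, -0.0075, 0.0001] [-0.01, 0.08, -6.07]
```

```bash
python3 -m jog '{"hand":[-1,-1,-1,-1,-1],"linear":[[-0.013,0.013,-0.01],[-0.016,0.014,-0.005],[-0.018,0.012,0],[-0.019,0.01,0],[-0.02,0.008,0]],"dr":[[0,0.4,-6],[0,0.4,-6.1],[0,0,-6.1],[0,0,-6.1],[0,0,-6.1]]}' 35
python3 -m jog '{"hand":[-1,-1,-1,-1,-1],"linear":[[-0.02,0.006,0],[-0.021,0.003,0],[-0.021,0.001,0],[-0.021,-0.001,0],[-0.018,-0.003,0]],"dr":[[0,0,-6.1],[0,0,-6.1],[0,0,-6.1],[0,0,-6.1],[0,0,-6.1]]}' 35
python3 -c "
from h import *
b=box(.135);plan(b[0],b[1],.12,87.2)"
```

```text
clock: 29.38
tcp_pos: [0.5383, 0.2747, 0.1625]
ee_rot: [3.134, -0.01, 0.809]
wrist_force: [-0.3, 0.7, -2.1]
width: 0.0394
clock: 29.8
tcp_pos: [0.4862, 0.1788, 0.1646]
ee_rot: [3.13, -0.004, 1.37]
wrist_force: [0.8, 0.4, -2.6]
width: 0.0396
t29.8 tcp [0.4862 0.1788 0.1646] yaw 78.5 w 0.040 F [ 0.8  0.4 -2.6] rows 2
 toolshift total(now axes) mm [-41.2 -17.6  44.2] rot deg [ 0.7 -0.2 -8.7]
   [-0.0206, -0.0088, 0.0221] [0.34, -0.09, -4.36]
   [-0.0198, -0.0102, 0.0222] [0.34, -0.09, -4.36]
```

```bash
python3 -m jog '{"hand":[-1,-1,-1,-1,-1],"linear":[[-0.017,-0.007,0],[-0.013,-0.008,0.008],[0,0,0.012],[0,0,0.005],[0,0,0]],"dr":[[0.5,0,-4.3],[0,0,-3.5],[0,0,0],[0,0,0],[0,0,0]]}' 35
python3 -c "
from h import *
b=box(.135);plan(b[0],b[1],.0475,87.2)"
```

```text
clock: 30.22
tcp_pos: [0.4626, 0.1461, 0.1424]
ee_rot: [3.138, -0.002, 1.512]
wrist_force: [-0.7, 0.8, -3.1]
width: 0.0397
t30.2 tcp [0.4626 0.1461 0.1424] yaw 86.6 w 0.040 F [-0.7  0.8 -3.1] rows 3
 toolshift total(now axes) mm [-4.3 -1.4 94.8] rot deg [ 0.2 -0.1 -0.6]
   [-0.0014, -0.0005, 0.0316] [0.08, -0.04, -0.18]
   [-0.0014, -0.0004, 0.0316] [0.08, -0.04, -0.18]
   [-0.0014, -0.0004, 0.0316] [0.08, -0.04, -0.18]
```

```bash
python3 -m jog '{"hand":[-1,-1,-1,-1,-1],"linear":[[-0.004,-0.001,0.01],[0,0,0.018],[0,0,0.013],[0,0,0.005],[0,0,0]],"dr":[[0,0,-0.6],[0,0,0],[0,0,0],[0,0,0],[0,0,0]]}' 35
python3 -c "
from h import *
b=box(.135);plan(b[0],b[1],.0475,87.2)"
```

```text
clock: 30.63
tcp_pos: [0.4648, 0.1444, 0.0986]
ee_rot: [3.132, -0.004, 1.524]
wrist_force: [1.0, 0.4, -2.4]
width: 0.0392
t30.6 tcp [0.4648 0.1444 0.0986] yaw 87.3 w 0.039 F [ 1.   0.4 -2.4] rows 2
 toolshift total(now axes) mm [-2.8 -3.9 51. ] rot deg [ 0.6 -0.3  0.1]
   [-0.0014, -0.0019, 0.0255] [0.28, -0.13, 0.06]
   [-0.0013, -0.0018, 0.0255] [0.28, -0.13, 0.06]
```

```bash
python3 -m jog '{"hand":[-1,-1,-1,-1,-1],"linear":[[-0.002,-0.004,0.012],[0,0,0.014],[0,0,0.009],[0,0,0.004],[0,0,0]],"dr":[[0.6,0,0],[0,0,0],[0,0,0],[0,0,0],[0,0,0]]}' 35
python3 -c "
from h import *
b=box(.135);plan(b[0],b[1],.0475,87.2)"
```

```text
clock: 31.05
tcp_pos: [0.4629, 0.1443, 0.0594]
ee_rot: [3.14, -0.006, 1.526]
wrist_force: [-0.4, 0.1, -2.4]
width: 0.0397
t31.1 tcp [0.4629 0.1443 0.0594] yaw 87.4 w 0.040 F [-0.4  0.1 -2.4] rows 1
 toolshift total(now axes) mm [-2.4 -1.5 11.9] rot deg [ 0.1 -0.4  0.2]
```

```bash
python3 -m jog '{"hand":[-1,-1,-1,-1,-1],"linear":[[-0.002,-0.001,0.005],[0,0,0.003],[0,0,0.002],[0,0,0.001],[0,0,0]],"dr":[[0,-0.4,0],[0,0,0],[0,0,0],[0,0,0],[0,0,0]]}' 35
python3 -c "
from h import *
b=box(.135);plan(b[0],b[1],.0475,87.2)"
```

```text
clock: 31.47
tcp_pos: [0.4627, 0.1424, 0.0485]
ee_rot: [3.138, 0.001, 1.526]
wrist_force: [0.5, 0.3, -2.6]
width: 0.0394
t31.5 tcp [0.4627 0.1424 0.0485] yaw 87.4 w 0.039 F [ 0.5  0.3 -2.6] rows 1
 toolshift total(now axes) mm [-0.5 -1.4  1. ] rot deg [0.2 0.1 0.2]
```

```bash
python3 -m jog '{"hand":[-1,-1,0.1,0.25,0.25],"linear":[[0,0,0.001],[0,0,0],[0,0,0],[0,0,0],[0,0,0]],"dr":[[0,0,0],[0,0,0],[0,0,0],[0,0,0],[0,0,0]]}' 35
python3 -m jog '{"hand":[0.25,0.25,0.25,0.25,0.25],"linear":[[0,0,0],[0,0,-0.01],[0,0,-0.03],[0,0,-0.03],[0,0,-0.03]],"dr":[[0,0,0],[0,0,0],[0,0,0],[0,0,0],[0,0,0]]}' 35
python3 -m jog '{"hand":[1,1,1,1],"linear":[[0.02,0,-0.02],[0.03,0,0],[0.03,0,0],[0,0,0]],"dr":[[0,0,0],[0,0,0],[0,0,0],[0,0,0]]}' 35
python3 -c "
from h import *
s=snap('side','s9.png');t=snap('top','t9.png');print(circ(t,465,226,.034,.07))
a=cv2.imread('pics/s9.png');b=cv2.imread('pics/t9.png');cv2.imwrite('pics/z9.png',np.hstack([cv2.resize(a[130:330,270:470],(400,400),interpolation=2),cv2.resize(b[200:350,240:390],(400,400),interpolation=2)]))
plan(.579,-.3684,.17,0)"
```

```text
clock: 31.88
tcp_pos: [0.4646, 0.143, 0.0493]
ee_rot: [3.134, -0.001, 1.526]
wrist_force: [0.0, 0.0, -1.0]
width: 0.053
clock: 32.3
tcp_pos: [0.4589, 0.1415, 0.1485]
ee_rot: [-3.136, 0.004, 1.526]
wrist_force: [1.0, 0.1, -0.6]
width: 0.0533
clock: 32.63
tcp_pos: [0.4684, 0.2247, 0.1829]
ee_rot: [3.128, -0.005, 1.52]
wrist_force: [0.3, -0.2, 0.8]
width: 0.0854
[([467.9, 224.6], [0.5817, -0.3698], 1.02), ([466.4, 225.5], [0.5794, -0.3661], 0.97), ([467.7, 225.9], [0.5785, -0.3693], 1.0)]
t32.7 tcp [0.4674 0.2212 0.1819] yaw 87.0 w 0.086 F [ 0.5 -0.3 -0.8] rows 17
 toolshift total(now axes) mm [-582.9  142.5   12.8] rot deg [ 0.5 -0.5 87. ]
   [-0.0343, 0.0084, 0.0008] [0.03, -0.03, 5.12]
   [-0.0334, 0.0114, 0.0008] [0.03, -0.03, 5.12]
   [-0.0323, 0.0143, 0.0008] [0.03, -0.03, 5.12]
   [-0.0308, 0.0172, 0.0008] [0.03, -0.03, 5.12]
   [-0.0292, 0.0198, 0.0008] [0.03, -0.03, 5.12]
   [-0.0273, 0.0224, 0.0008] [0.03, -0.03, 5.12]
   [-0.0252, 0.0247, 0.0008] [0.03, -0.03, 5.12]
   [-0.0229, 0.0269, 0.0008] [0.03, -0.03, 5.12]
   [-0.0204, 0.0288, 0.0008] [0.03, -0.03, 5.12]
   [-0.0178, 0.0305, 0.0008] [0.03, -0.03, 5.12]
   [-0.015, 0.032, 0.0008] [0.03, -0.03, 5.12]
   [-0.0121, 0.0332, 0.0008] [0.03, -0.03, 5.12]
   [-0.0091, 0.0341, 0.0008] [0.03, -0.03, 5.12]
   [-0.006, 0.0348, 0.0008] [0.03, -0.03, 5.12]
   [-0.0028, 0.0352, 0.0008] [0.03, -0.03, 5.12]
   [0.0003, 0.0353, 0.0007] [0.03, -0.03, 5.12]
   [0.0034, 0.0351, 0.0007] [0.03, -0.03, 5.12]
```

View pics/z9.png

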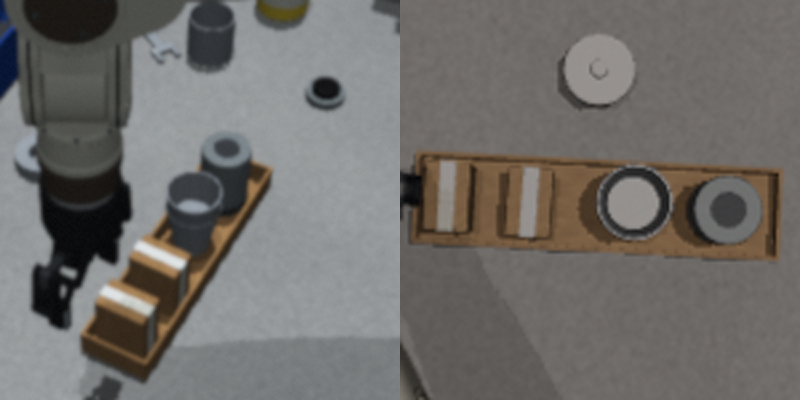

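```bash
python3 -c "
from h import *
s=snap('top');print(onz(s,527,252,0),onz(s,447,207,0.005))
plan(.579,-.3684,.17,45,step=.039)"
```

```text
[ 0.51924764 -0.5416659   0.        ] [ 0.63412187 -0.33480298  0.005     ]
t32.8 tcp [0.4669 0.2202 0.1812] yaw 86.9 w 0.085 F [-0.9 -1.5  1. ] rows 16
 toolshift total(now axes) mm [-581.6  143.7   12.4] rot deg [ 0.5 -0.2 41.9]
   [-0.0364, 0.009, 0.0008] [0.03, -0.01, 2.62]
   [-0.0359, 0.0106, 0.0008] [0.03, -0.01, 2.62]
   [-0.0354, 0.0123, 0.0008] [0.03, -0.01, 2.62]
   [-0.0348, 0.0139, 0.0008] [0.03, -0.01, 2.62]
   [-0.0341, 0.0154, 0.0008] [0.03, -0.01, 2.62]
   [-0.0334, 0.017, 0.0008] [0.03, -0.01, 2.62]
   [-0.0326, 0.0185, 0.0008] [0.03, -0.01, 2.62]
   [-0.0317, 0.02, 0.0008] [0.03, -0.01, 2.62]
   [-0.0307, 0.0214, 0.0008] [0.03, -0.01, 2.62]
   [-0.0297, 0.0228, 0.0008] [0.03, -0.01, 2.62]
   [-0.0287, 0.0241, 0.0008] [0.03, -0.01, 2.62]
   [-0.0275, 0.0254, 0.0007] [0.03, -0.01, 2.62]
   [-0.0263, 0.0266, 0.0007] [0.03, -0.01, 2.62]
   [-0.0251, 0.0278, 0.0007] [0.03, -0.01, 2.62]
   [-0.0238, 0.0289, 0.0007] [0.03, -0.01, 2.62]
   [-0.0225, 0.03, 0.0007] [0.03, -0.01, 2.62]
```

```bash
python3 -m jog '{"hand":[1,1,1,1,1],"linear":[[-0.03,0.008,0],[-0.036,0.011,0],[-0.035,0.012,0],[-0.035,0.014,0],[-0.034,0.015,0]],"dr":[[0,0,2.6],[0,0,2.6],[0,0,2.6],[0,0,2.6],[0,0,2.6]]}' 35
python3 -m jog '{"hand":[1,1,1,1,1],"linear":[[-0.033,0.017,0],[-0.033,0.018,0],[-0.032,0.02,0],[-0.031,0.021,0],[-0.030,0.023,0]],"dr":[[0,0,2.6],[0,0,2.6],[0,0,2.6],[0,0,2.6],[0,0,2.6]]}' 35
python3 -c "
from h import *
plan(.579,-.3684,.17,45,step=.039)"
```

```text
clock: 33.2
tcp_pos: [0.498, 0.0391, 0.18]
ee_rot: [3.137, -0.001, 1.291]
wrist_force: [1.4, 0.2, 0.5]
width: 0.0852
clock: 33.62
tcp_pos: [0.5247, -0.1601, 0.179]
ee_rot: [-3.139, 0.001, 1.044]
wrist_force: [0.6, 0.4, -0.6]
width: 0.0852
t33.6 tcp [ 0.5247 -0.1601  0.179 ] yaw 59.8 w 0.085 F [ 0.6  0.4 -0.6] rows 6
 toolshift total(now axes) mm [-152.8  151.7    8.9] rot deg [-0.1  0.1 14.8]
   [-0.0255, 0.0253, 0.0015] [-0.02, 0.02, 2.47]
   [-0.0243, 0.0264, 0.0015] [-0.02, 0.02, 2.47]
   [-0.0232, 0.0274, 0.0015] [-0.02, 0.02, 2.47]
   [-0.022, 0.0283, 0.0015] [-0.02, 0.02, 2.47]
   [-0.0207, 0.0293, 0.0015] [-0.02, 0.02, 2.47]
   [-0.0195, 0.0301, 0.0015] [-0.02, 0.02, 2.47]
```

```bash
python3 -m jog '{"hand":[1,1,1,1,1],"linear":[[-0.026,0.025,0],[-0.024,0.026,0],[-0.023,0.027,0],[-0.022,0.028,0],[-0.012,0.017,0]],"dr":[[0,0,2.6],[0,0,2.6],[0,0,2.6],[0,0,2.6],[0,0,2.6]]}' 35
python3 -m jog '{"hand":[1,1],"linear":[[0,0,0],[0,0,0]],"dr":[[0,0,0],[0,0,0]]}' 35
python3 -c "
from h import *
plan(.579,-.3684,.036,45,step=.039)"
```

```text
clock: 34.03
tcp_pos: [0.5544, -0.3355, 0.1768]
ee_rot: [-3.133, 0.007, 0.791]
wrist_force: [-0.2, -0.3, -0.3]
width: 0.085
clock: 34.2
tcp_pos: [0.5509, -0.3428, 0.1745]
ee_rot: [-3.131, 0.009, 0.78]
wrist_force: [-0.1, 0.7, -0.1]
width: 0.0851
t34.2 tcp [ 0.5509 -0.3428  0.1745] yaw 44.7 w 0.085 F [-0.1  0.7 -0.1] rows 4
 toolshift total(now axes) mm [  3.1  39.5 138. ] rot deg [-0.6  0.5 -0.3]
   [0.0008, 0.0099, 0.0345] [-0.16, 0.12, -0.07]
   [0.0007, 0.0098, 0.0345] [-0.16, 0.12, -0.07]
   [0.0006, 0.0097, 0.0346] [-0.16, 0.12, -0.07]
   [0.0005, 0.0096, 0.0346] [-0.16, 0.12, -0.07]
```

```bash
python3 -m jog '{"hand":[1,1,1,1,1],"linear":[[0.001,0.022,0.01],[0.001,0.016,0.02],[0,0,0.02],[0,0,0.005],[0,0,0]],"dr":[[-0.6,0.5,-0.3],[0,0,0],[0,0,0],[0,0,0],[0,0,0]]}' 35
python3 -c "
from h import *
plan(.579,-.3684,.036,45,step=.039)"
```

```text
clock: 34.62
tcp_pos: [0.575, -0.3672, 0.1183]
ee_rot: [-3.137, -0.0, 0.786]
wrist_force: [-0.9, -0.2, 0.4]
width: 0.085
t34.6 tcp [ 0.575  -0.3672  0.1183] yaw 45.1 w 0.085 F [-0.9 -0.2  0.4] rows 3
 toolshift total(now axes) mm [ 2.   4.1 82.3] rot deg [-0.3 -0.   0.1]
   [0.0007, 0.0014, 0.0274] [-0.09, -0.0, 0.02]
   [0.0007, 0.0013, 0.0274] [-0.09, -0.0, 0.02]
   [0.0007, 0.0013, 0.0274] [-0.09, -0.0, 0.02]
```

```bash
python3 -m jog '{"hand":[1,1,1,1,1],"linear":[[0.002,0.004,0.01],[0,0,0.02],[0,0,0.015],[0,0,0.005],[0,0,0]],"dr":[[-0.3,0,0],[0,0,0],[0,0,0],[0,0,0],[0,0,0]]}' 35
python3 -c "
from h import *
plan(.579,-.3684,.036,45,step=.039)"
```

```text
clock: 35.03
tcp_pos: [0.5806, -0.3658, 0.0709]
ee_rot: [3.136, -0.001, 0.791]
wrist_force: [1.3, -0.0, -0.9]
width: 0.0851
t35.0 tcp [ 0.5806 -0.3658  0.0709] yaw 45.3 w 0.085 F [ 1.3 -0.  -0.9] rows 1
 toolshift total(now axes) mm [-3.   0.5 34.9] rot deg [ 0.3 -0.1  0.3]
```

```bash
python3 -m jog '{"hand":[1,1,1,1,1],"linear":[[-0.003,0,0.012],[0,0,0.012],[0,0,0.007],[0,0,0.003],[0,0,0]],"dr":[[0,0,0],[0,0,0],[0,0,0],[0,0,0],[0,0,0]]}' 35
python3 -c "
from h import *
plan(.579,-.3684,.036,45,step=.039)"
```

```text
clock: 35.45
tcp_pos: [0.5814, -0.3678, 0.0403]
ee_rot: [3.13, -0.003, 0.793]
wrist_force: [-0.2, -0.7, -0.1]
width: 0.0858
t35.5 tcp [ 0.5814 -0.3678  0.0403] yaw 45.5 w 0.086 F [-0.2 -0.7 -0.1] rows 1
 toolshift total(now axes) mm [-2.1 -1.4  4.2] rot deg [ 0.7 -0.2  0.5]
```

```bash
python3 -m jog '{"hand":[1,1,0.6,0,-1],"linear":[[-0.002,-0.001,0.004],[0,0,0],[0,0,0],[0,0,0],[0,0,0]],"dr":[[0.7,0,0],[0,0,0],[0,0,0],[0,0,0],[0,0,0]]}' 30
python3 -m jog '{"hand":[-1,-1,-1,-1,-1],"linear":[[0,0,0],[0,0,0],[0,0,-0.01],[0,0,-0.02],[0,0,-0.03]],"dr":[[0,0,0],[0,0,0],[0,0,0],[0,0,0],[0,0,0]]}' 30
python3 -m jog '{"hand":[-1,-1,-1,-1,-1],"linear":[[0.01,-0.01,-0.035],[0.02,-0.02,-0.03],[0.022,-0.028,-0.02],[0.023,-0.028,0],[0.024,-0.027,0]],"dr":[[0,0,-2.5],[0,0,-2.5],[0,0,-2.5],[0,0,-2.5],[0,0,-2.5]]}' 30
python3 -c "
from h import *
plan(.402,.33,.19,82,step=.039)"
```

```text
clock: 35.87
tcp_pos: [0.5807, -0.3692, 0.0385]
ee_rot: [3.14, -0.004, 0.794]
wrist_force: [0.2, 0.5, -2.1]
width: 0.0684
clock: 36.28
tcp_pos: [0.5749, -0.366, 0.0913]
ee_rot: [-3.125, -0.0, 0.793]
wrist_force: [-0.5, -0.5, -2.0]
width: 0.0682
clock: 36.7
tcp_pos: [0.552, -0.2247, 0.19]
ee_rot: [3.141, -0.004, 1.009]
wrist_force: [0.1, 0.4, -2.2]
width: 0.0682
t36.7 tcp [ 0.552  -0.2247  0.19  ] yaw 57.8 w 0.068 F [ 0.1  0.4 -2.2] rows 15
 toolshift total(now axes) mm [ 389.4 -422.6    1.4] rot deg [  0.1  -0.2 -24.2]
   [0.026, -0.0282, 0.0001] [0.0, -0.01, -1.61]
   [0.0267, -0.0274, 0.0001] [0.0, -0.01, -1.61]
   [0.0275, -0.0267, 0.0001] [0.0, -0.01, -1.61]
   [0.0282, -0.0259, 0.0001] [0.0, -0.01, -1.61]
   [0.029, -0.0251, 0.0001] [0.0, -0.01, -1.61]
   [0.0297, -0.0242, 0.0001] [0.0, -0.01, -1.61]
   [0.0303, -0.0234, 0.0001] [0.0, -0.01, -1.61]
   [0.031, -0.0225, 0.0001] [0.0, -0.01, -1.61]
   [0.0316, -0.0217, 0.0] [0.0, -0.01, -1.61]
   [0.0322, -0.0208, 0.0] [0.0, -0.01, -1.61]
   [0.0328, -0.0198, 0.0] [0.0, -0.01, -1.61]
   [0.0333, -0.0189, 0.0] [0.0, -0.01, -1.61]
   [0.0338, -0.018, 0.0] [0.0, -0.01, -1.61]
   [0.0343, -0.017, 0.0] [0.0, -0.01, -1.61]
   [0.0348, -0.016, 0.0] [0.0, -0.01, -1.61]
```

```bash
python3 -m jog '{"hand":[-1,-1,-1,-1,-1],"linear":[[0.026,-0.028,0],[0.027,-0.027,0],[0.027,-0.027,0],[0.028,-0.026,0],[0.029,-0.025,0]],"dr":[[0,0,-1.6],[0,0,-1.6],[0,0,-1.6],[0,0,-1.6],[0,0,-1.6]]}' 30
python3 -m jog '{"hand":[-1,-1,-1,-1,-1],"linear":[[0.03,-0.024,0],[0.03,-0.023,0],[0.031,-0.022,0],[0.032,-0.022,0],[0.032,-0.021,0]],"dr":[[0,0,-1.6],[0,0,-1.6],[0,0,-1.6],[0,0,-1.6],[0,0,-1.6]]}' 30
python3 -c "
from h import *
plan(.402,.33,.19,82,step=.039)"
```

```text
clock: 37.12
tcp_pos: [0.4997, -0.0337, 0.1968]
ee_rot: [3.13, -0.006, 1.153]
wrist_force: [0.9, 1.3, -1.5]
width: 0.068
clock: 37.53
tcp_pos: [0.4452, 0.159, 0.2014]
ee_rot: [3.123, -0.008, 1.298]
wrist_force: [1.1, -0.1, -1.9]
width: 0.0685
t37.5 tcp [0.4452 0.159  0.2014] yaw 74.4 w 0.069 F [ 1.1 -0.1 -1.9] rows 5
 toolshift total(now axes) mm [152.9 -87.9  10.9] rot deg [ 1.1 -0.4 -7.6]
   [0.0306, -0.0176, 0.0022] [0.22, -0.07, -1.53]
   [0.031, -0.0167, 0.0022] [0.22, -0.07, -1.53]
   [0.0315, -0.0159, 0.0022] [0.22, -0.07, -1.53]
   [0.0319, -0.015, 0.0022] [0.22, -0.07, -1.53]
   [0.0323, -0.0142, 0.0023] [0.22, -0.07, -1.53]
```

```bash
python3 -m jog '{"hand":[-1,-1,-1,-1,-1],"linear":[[0.03,-0.017,0],[0.031,-0.017,0],[0.031,-0.016,0],[0.028,-0.014,0],[0.006,-0.004,0.01]],"dr":[[0.5,0,-1.6],[0.5,0,-1.6],[0,0,-1.6],[0,0,-1.6],[0,0,-1]]}' 30
python3 -m jog '{"hand":[-1,-1,-1],"linear":[[0,0,0.015],[0,0,0.005],[0,0,0]],"dr":[[0,0,0],[0,0,0],[0,0,0]]}' 30
python3 -c "
from h import *
plan(.402,.33,.0425,82,step=.039)
s=snap('side','s10.png');cv2.imwrite('pics/s10.png',cv2.imread('pics/s10.png')[200:450,180:430])"
```

```text
clock: 37.95
tcp_pos: [0.4031, 0.3097, 0.1986]
ee_rot: [3.133, -0.016, 1.441]
wrist_force: [0.7, 0.6, -0.8]
width: 0.0682
clock: 38.2
tcp_pos: [0.4011, 0.3128, 0.1782]
ee_rot: [3.132, -0.016, 1.449]
wrist_force: [-0.3, 0.1, -1.4]
width: 0.0679
t38.2 tcp [0.4011 0.3128 0.1782] yaw 83.0 w 0.068 F [-0.3  0.1 -1.4] rows 4
 toolshift total(now axes) mm [ 15.   -2.4 136. ] rot deg [ 0.5 -0.9  1. ]
   [0.0038, -0.0006, 0.034] [0.13, -0.23, 0.25]
   [0.0039, -0.0005, 0.034] [0.13, -0.23, 0.25]
   [0.004, -0.0005, 0.034] [0.13, -0.23, 0.25]
   [0.0042, -0.0004, 0.0339] [0.13, -0.23, 0.25]
```

View pics/s10.png

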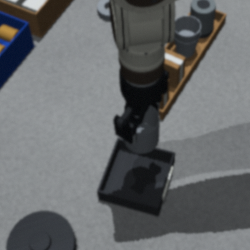

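```bash
python3 -m jog '{"hand":[-1,-1,-1,-1,-1],"linear":[[0.015,-0.002,0.015],[0,0,0.025],[0,0,0.025],[0,0,0.01],[0,0,0]],"dr":[[0.5,-0.9,0.5],[0,0,0],[0,0,0],[0,0,0],[0,0,0]]}' 30
python3 -c "
from h import *
plan(.402,.33,.0425,82,step=.039)"
```

```text
clock: 38.67
tcp_pos: [0.4065, 0.3264, 0.1073]
ee_rot: [3.134, -0.006, 1.431]
wrist_force: [-0.3, 0.4, -0.5]
width: 0.0682
t38.7 tcp [0.4065 0.3264 0.1073] yaw 82.0 w 0.068 F [-0.3  0.4 -0.5] rows 2
 toolshift total(now axes) mm [ 2.6 -5.4 64.7] rot deg [ 0.4 -0.3 -0. ]
   [0.0013, -0.0027, 0.0324] [0.22, -0.17, -0.01]
   [0.0014, -0.0026, 0.0324] [0.22, -0.17, -0.01]
```

```bash
python3 -m jog '{"hand":[-1,-1,-1,-1,-1],"linear":[[0.003,-0.005,0.012],[0,0,0.018],[0,0,0.015],[0,0,0.005],[0,0,0]],"dr":[[0.4,-0.3,0],[0,0,0],[0,0,0],[0,0,0],[0,0,0]]}' 30
python3 -c "
from h import *
plan(.402,.33,.0425,82,step=.039)"
```

```text
clock: 39.08
tcp_pos: [0.4056, 0.3303, 0.0593]
ee_rot: [3.137, -0.006, 1.425]
wrist_force: [-0.5, -0.3, -2.1]
width: 0.0684
t39.1 tcp [0.4056 0.3303 0.0593] yaw 81.6 w 0.068 F [-0.5 -0.3 -2.1] rows 1
 toolshift total(now axes) mm [-1.  -3.6 16.8] rot deg [ 0.2 -0.3 -0.4]
```

```bash
python3 -m jog '{"hand":[-1,-1,-1,-1,-1],"linear":[[-0.001,-0.003,0.007],[0,0,0.005],[0,0,0.003],[0,0,0.001],[0,0,0]],"dr":[[0,0,0],[0,0,0],[0,0,0],[0,0,0],[0,0,0]]}' 30
python3 -c "
from h import *
plan(.402,.33,.0425,82,step=.039)"
```

```text
clock: 39.5
tcp_pos: [0.4041, 0.3312, 0.045]
ee_rot: [3.134, -0.009, 1.424]
wrist_force: [0.2, 0.1, -2.0]
width: 0.0682
t39.5 tcp [0.4041 0.3312 0.045 ] yaw 81.6 w 0.068 F [ 0.2  0.1 -2. ] rows 1
 toolshift total(now axes) mm [-1.5 -2.   2.5] rot deg [ 0.4 -0.5 -0.4]
```

```bash
python3 -m jog '{"hand":[-1,-1,-1,0,1],"linear":[[0,0,0.002],[0,0,0.001],[0,0,0],[0,0,0],[0,0,0]],"dr":[[0,0,0],[0,0,0],[0,0,0],[0,0,0],[0,0,0]]}' 30
python3 -m jog '{"hand":[1,1,1,1,1],"linear":[[0,0,0],[0,0,0],[0,0,-0.01],[0,0,-0.03],[0,0,-0.035]],"dr":[[0,0,0],[0,0,0],[0,0,0],[0,0,0],[0,0,0]]}' 30
python3 -m jog '{"hand":[1,1,1,0,-1],"linear":[[-0.01,0,-0.035],[-0.03,0,-0.02],[-0.035,0,0],[-0.035,0,0],[-0.035,0,0]],"dr":[[0,0,0],[0,0,0],[0,0,0],[0,0,0],[0,0,0]]}' 30
python3 -c "
from h import *
t=snap('top','t11.png');s=snap('side','s11.png')
plan(.3988,-.349,.15,0,step=.039)"
```

```text
clock: 39.92
tcp_pos: [0.405, 0.332, 0.043]
ee_rot: [3.132, -0.011, 1.424]
wrist_force: [0.6, 0.2, -0.5]
width: 0.0785
clock: 40.33
tcp_pos: [0.4002, 0.328, 0.1147]
ee_rot: [-3.141, -0.001, 1.424]
wrist_force: [0.5, 1.2, -0.3]
width: 0.0855
clock: 40.75
tcp_pos: [0.3857, 0.1898, 0.1845]
ee_rot: [3.122, -0.019, 1.435]
wrist_force: [0.5, -0.6, 0.2]
width: 0.0638
t40.9 tcp [0.384  0.1866 0.1838] yaw 81.8 w 0.049 F [-0.   0.5 -0.4] rows 14
 toolshift total(now axes) mm [-528.6   90.2   26.9] rot deg [ 0.1 -1.4 81.8]
   [-0.0378, 0.0064, 0.0019] [0.01, -0.1, 5.84]
   [-0.0369, 0.0103, 0.002] [0.01, -0.1, 5.84]
   [-0.0357, 0.014, 0.0021] [0.01, -0.1, 5.84]
   [-0.034, 0.0175, 0.0021] [0.01, -0.1, 5.84]
   [-0.0321, 0.0209, 0.0022] [0.01, -0.1, 5.84]
   [-0.0298, 0.0241, 0.0022] [0.01, -0.1, 5.84]
   [-0.0272, 0.027, 0.0023] [0.01, -0.1, 5.84]
   [-0.0243, 0.0296, 0.0023] [0.01, -0.1, 5.84]
   [-0.0211, 0.0319, 0.0023] [0.01, -0.1, 5.84]
   [-0.0178, 0.0339, 0.0024] [0.01, -0.1, 5.84]
   [-0.0142, 0.0355, 0.0024] [0.01, -0.1, 5.84]
   [-0.0105, 0.0368, 0.0024] [0.01, -0.1, 5.84]
   [-0.0067, 0.0377, 0.0024] [0.01, -0.1, 5.84]
   [-0.0029, 0.0382, 0.0024] [0.01, -0.1, 5.84]
```

View pics/t11.png

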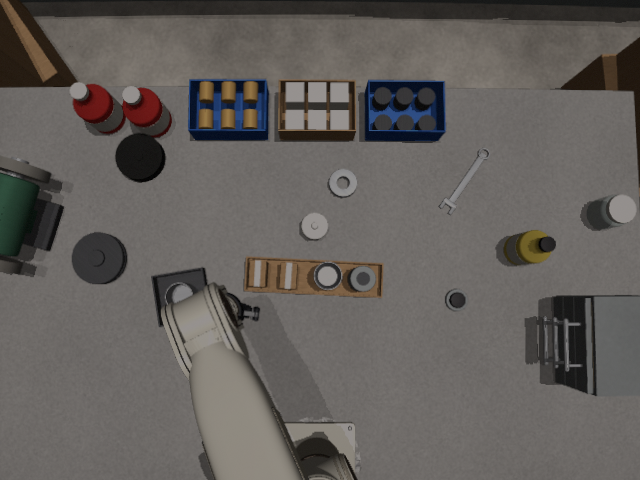

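View pics/s11.png

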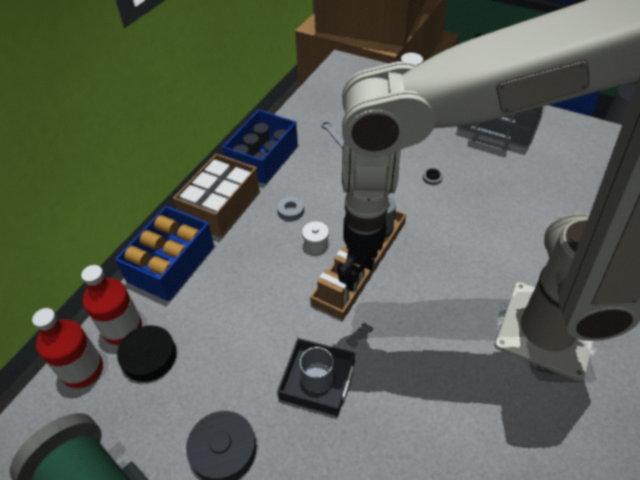

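```bash
python3 -m jog '{"hand":[-1,-1,-1,-1,-1],"linear":[[-0.03,0.005,0],[-0.038,0.006,0],[-0.038,0.006,0],[-0.038,0.006,0],[-0.038,0.006,0]],"dr":[[0,-0.7,1],[0,-0.7,1],[0,0,1],[0,0,1],[0,0,1]]}' 30
python3 -m jog '{"hand":[-1,-1,-1,-1,-1],"linear":[[-0.038,0.007,0],[-0.038,0.007,0],[-0.038,0.007,0],[-0.038,0.008,0],[-0.038,0.009,0]],"dr":[[0,0,1],[0,0,1],[0,0,1],[0,0,1],[0,0,1]]}' 30
python3 -c "
from h import *
plan(.3988,-.349,.1,70,step=.039)"
```

```text
clock: 41.27
tcp_pos: [0.3836, 0.0027, 0.1891]
ee_rot: [3.115, -0.001, 1.349]
wrist_force: [1.1, -0.5, 0.0]
width: -0.0005
clock: 41.68
tcp_pos: [0.3732, -0.1983, 0.1951]
ee_rot: [3.105, -0.005, 1.261]
wrist_force: [0.5, 0.4, 0.3]
width: 0.0001
t41.7 tcp [ 0.3732 -0.1983  0.1951] yaw 72.3 w 0.000 F [0.5 0.4 0.3] rows 4
 toolshift total(now axes) mm [-136.3   66.8   96.9] rot deg [ 2.1 -0.3  2.3]
   [-0.0341, 0.0167, 0.0242] [0.52, -0.08, 0.57]
   [-0.0339, 0.0173, 0.0241] [0.52, -0.08, 0.57]
   [-0.0337, 0.0178, 0.024] [0.52, -0.08, 0.57]
   [-0.0334, 0.0184, 0.0239] [0.52, -0.08, 0.57]
```

```bash
python3 -m jog '{"hand":[-1,-1,-1,-1,-1],"linear":[[-0.034,0.017,0.01],[-0.034,0.018,0.02],[-0.034,0.018,0.02],[-0.02,0.008,0.01],[0,0,0]],"dr":[[0.7,0,0.6],[0.7,0,0.6],[0.6,0,0.6],[0,0,0],[0,0,0]]}' 30
python3 -m jog '{"hand":[-1,-1],"linear":[[0,0,0],[0,0,0]],"dr":[[0,0,0],[0,0,0]]}' 30
python3 -c "
from h import *
plan(.3988,-.349,.05,70,step=.039)"
```

```text
clock: 42.1
tcp_pos: [0.3959, -0.3429, 0.1421]
ee_rot: [3.126, -0.001, 1.219]
wrist_force: [0.5, 0.1, -0.4]
width: -0.0002
clock: 42.27
tcp_pos: [0.3962, -0.3435, 0.1417]
ee_rot: [3.128, -0.002, 1.217]
wrist_force: [-0.1, -0.4, 0.6]
width: -0.0
t42.3 tcp [ 0.3962 -0.3435  0.1417] yaw 69.7 w -0.000 F [-0.1 -0.4  0.6] rows 3
 toolshift total(now axes) mm [-4.4  3.1 91.8] rot deg [ 0.8 -0.1 -0.3]
   [-0.0015, 0.001, 0.0306] [0.27, -0.04, -0.1]
   [-0.0015, 0.0012, 0.0306] [0.27, -0.04, -0.1]
   [-0.0014, 0.0013, 0.0306] [0.27, -0.04, -0.1]
```

```bash
python3 -m jog '{"hand":[-1,-1,-1,-1,-1],"linear":[[-0.004,0.003,0.015],[0,0,0.025],[0,0,0.02],[0,0,0.005],[0,0,0]],"dr":[[0.8,0,0],[0,0,0],[0,0,0],[0,0,0],[0,0,0]]}' 30
python3 -c "
from h import *
plan(.3988,-.349,.04,70,step=.039)"
```

```text
clock: 42.68
tcp_pos: [0.4024, -0.3445, 0.0815]
ee_rot: [3.133, -0.001, 1.224]
wrist_force: [0.0, 0.4, 0.0]
width: 0.0001
t42.7 tcp [ 0.4024 -0.3445  0.0815] yaw 70.2 w 0.000 F [0.  0.4 0. ] rows 2
 toolshift total(now axes) mm [-5.5 -2.2 41.5] rot deg [ 0.5 -0.   0.2]
   [-0.0028, -0.0011, 0.0208] [0.25, -0.02, 0.08]
   [-0.0027, -0.001, 0.0208] [0.25, -0.02, 0.08]
```

```bash
python3 -m jog '{"hand":[-1,-1,-1,-1,-1],"linear":[[-0.005,-0.002,0.012],[0,0,0.012],[0,0,0.006],[0,0,0.003],[0,0,0]],"dr":[[0.5,0,0],[0,0,0],[0,0,0],[0,0,0],[0,0,0]]}' 30
python3 -c "
from h import *
plan(.3988,-.349,.03,70,step=.039)
s=snap('side','s12.png');cv2.imwrite('pics/s12.png',cv2.resize(cv2.imread('pics/s12.png')[130:210,380:480],(750,600),interpolation=2))"
```

```text
clock: 43.1
tcp_pos: [0.4016, -0.3487, 0.0519]
ee_rot: [3.136, 0.002, 1.229]
wrist_force: [-0.2, 0.5, 0.2]
width: 0.0
t43.1 tcp [ 0.4016 -0.3487  0.0519] yaw 70.4 w 0.000 F [-0.2  0.5  0.2] rows 1
 toolshift total(now axes) mm [-1.2 -2.7 21.8] rot deg [0.3 0.1 0.4]
```

View pics/s12.png

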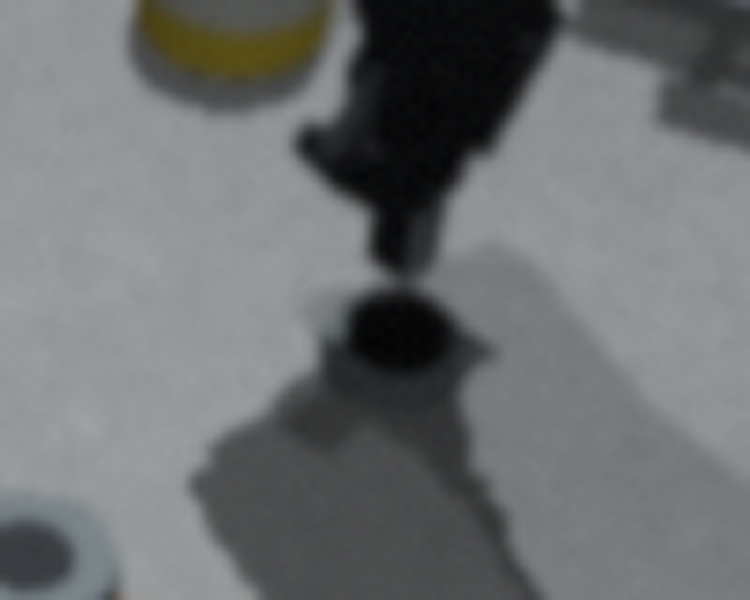

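```bash
python3 -m jog '{"hand":[-1,-1,-1,-1,-1],"linear":[[-0.001,-0.002,0.006],[0,0,0.006],[0,0,0.005],[0,0,0.002],[0,0,0]],"dr":[[0,0,0],[0,0,0],[0,0,0],[0,0,0],[0,0,0]]}' 30
python3 -m jog '{"hand":[-1,-1,-1],"linear":[[0,0,0.003],[0,0,0.002],[0,0,0]],"dr":[[0,0,0],[0,0,0],[0,0,0]]}' 30
```

```text
clock: 43.57
tcp_pos: [0.4004, -0.3505, 0.0332]
ee_rot: [3.132, 0.004, 1.228]
wrist_force: [0.2, -0.1, 0.5]
width: -0.0001
clock: 43.82
tcp_pos: [0.4004, -0.3506, 0.0276]
ee_rot: [3.132, 0.004, 1.228]
wrist_force: [-0.5, -0.3, -0.1]
width: -0.0002
```

```bash
for i in 1; do python3 -m jog '{"hand":[-1,-1,-1],"linear":[[0,0,0.002],[0,0,0.001],[0,0,0]],"dr":[[0,0,0],[0,0,0],[0,0,0]]}' 30; done
python3 -m jog '{"hand":[-1,-1,-1],"linear":[[0,0,0.002],[0,0,0.001],[0,0,0]],"dr":[[0,0,0],[0,0,0],[0,0,0]]}' 30
```

```text
clock: 44.07
tcp_pos: [0.4005, -0.3507, 0.0243]
ee_rot: [3.132, 0.004, 1.228]
wrist_force: [-0.4, -0.4, 1.3]
width: 0.0001
clock: 44.32
tcp_pos: [0.4008, -0.3509, 0.0216]
ee_rot: [3.131, 0.004, 1.228]
wrist_force: [-0.4, -0.1, 1.9]
width: -0.0
```

Contact has begun (~2 N at z 21.6 mm). I continue until the stop.

```bash
python3 -m jog '{"hand":[-1,-1,-1],"linear":[[0,0,0.002],[0,0,0.001],[0,0,0]],"dr":[[0,0,0],[0,0,0],[0,0,0]]}' 30
python3 -m jog '{"hand":[-1,-1,-1],"linear":[[0,0,0.0015],[0,0,0.001],[0,0,0]],"dr":[[0,0,0],[0,0,0],[0,0,0]]}' 30
```

```text
clock: 44.57
tcp_pos: [0.4009, -0.3509, 0.019]
ee_rot: [3.131, 0.005, 1.228]
wrist_force: [-0.0, -0.1, 3.3]
width: -0.0002
clock: 44.82
tcp_pos: [0.4009, -0.351, 0.017]
ee_rot: [3.13, 0.005, 1.228]
wrist_force: [-1.7, 1.6, 3.9]
width: -0.0001
```

```bash
python3 -m jog '{"hand":[-1,-1,-1],"linear":[[0,0,0.0015],[0,0,0.001],[0,0,0]],"dr":[[0,0,0],[0,0,0],[0,0,0]]}' 30
```

```text
clock: 45.07
tcp_pos: [0.401, -0.351, 0.0165]
ee_rot: [3.13, 0.005, 1.228]
wrist_force: [-1.8, 1.1, 5.6]
width: -0.0001
```

```bash
python3 -m jog '{"hand":[-1,-1,-1],"linear":[[0,0,0.0015],[0,0,0],[0,0,0]],"dr":[[0,0,0],[0,0,0],[0,0,0]]}' 30
```

```text
clock: 45.32
tcp_pos: [0.4009, -0.3509, 0.0167]
ee_rot: [3.129, 0.005, 1.228]
wrist_force: [-1.3, 0.9, 5.3]
width: -0.0002
```

```bash
python3 -m jog '{"hand":[-1,-1],"linear":[[0,0,0.003],[0,0,0.003]],"dr":[[0,0,0],[0,0,0]]}' 30
```

```text
clock: 45.48
tcp_pos: [0.4011, -0.3511, 0.0155]
ee_rot: [3.127, 0.006, 1.228]
wrist_force: [-10.0, 8.8, 37.5]
width: 0.0002
```

Force jumped to 37 N: hard stop, fully down. Release.

```bash
python3 -m jog '{"hand":[-1,-1,-1,-1,-1],"linear":[[0,0,-0.005],[0,0,-0.01],[0,0,-0.02],[0,0,-0.03],[0,0,-0.03]],"dr":[[0,0,0],[0,0,0],[0,0,0],[0,0,0],[0,0,0]]}' 30
python3 -m jog '{"hand":[-1,-1,-1,-1,-1],"linear":[[0,0,-0.03],[0,0,-0.02],[0,0,0],[0,0,0],[0,0,0]],"dr":[[0,0,0],[0,0,0],[0,0,0],[0,0,0],[0,0,0]]}' 30
python3 -c "
from h import *
t=snap('top','t13.png');s=snap('side','s13.png');print(manip.observe()['wrist_force'],manip.observe()['clock'])"
```

```text
clock: 45.9
tcp_pos: [0.3967, -0.3471, 0.1083]
ee_rot: [3.138, 0.002, 1.228]
wrist_force: [0.1, -0.0, 0.5]
width: -0.0001
clock: 46.32
tcp_pos: [0.3998, -0.3498, 0.1665]
ee_rot: [3.126, 0.006, 1.228]
wrist_force: [-0.1, 0.1, -0.4]
width: 0.0004
[-0.33033598 -0.06958486 -0.08380939] 46.4167
```

View pics/t13.png

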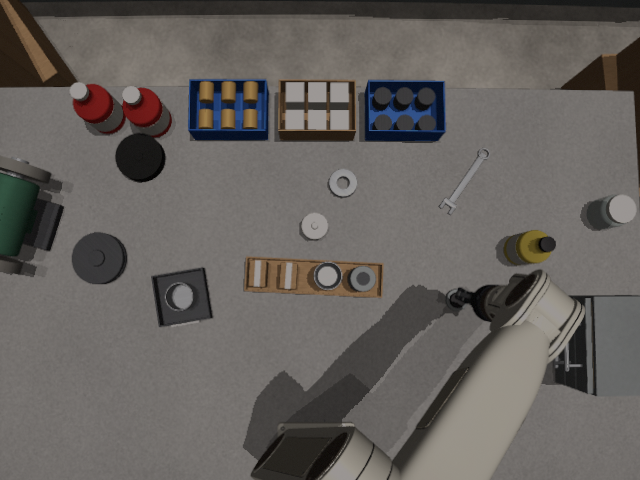

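View pics/s13.png

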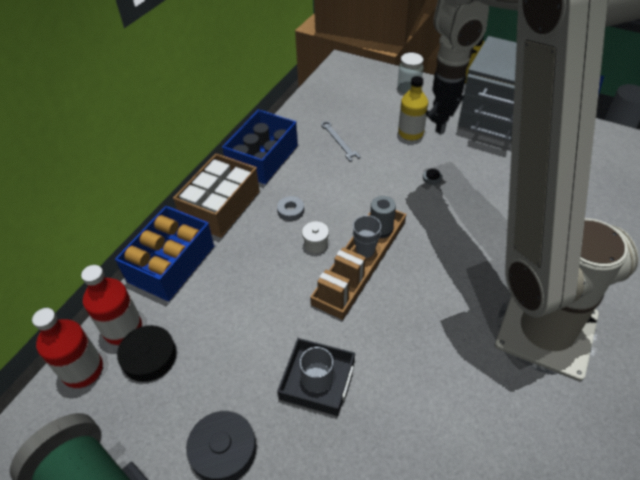

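Both views agree. In the top view the box holds the cartons at (258,273) and (288,275), the cap stack at (327,276) and the filter at (362,279). The odd cap is in the bin at (181,296), the button is free, and the items to leave have not moved.

```bash
python3 -c "
from bench import manip
print(manip.sign_off())"
```

```text
the job is handed in; nothing more can be done
None
```

I packed the order, put the odd cap in the returns bin, pressed the call button and handed the job in at about 46 s.

- **Packed:** one oil filter, two cartons and two tapered caps were present. The filter and cartons stand upright in the long box, and the caps stand mouth up, nested in one stack.
- **Returns bin:** the straight-sided cap stands upright in it.
- **Call button:** I pressed it after everything was let go. The force rose at about the spring's rate to 5–6 N, then jumped to a hard stop at z ≈ 16 mm. I then lifted clear and the wrist force went back to zero.

**Last checks:** the final top and side pictures show everything standing in place, and the bearing, grease pot, pulley, spanner and oil bottle where they started. I saw no part knocked aside during the run.

**Limits of the checks:**
- The push against the button's stop peaked at 37.5 N upward, about 40 N in total with the sideways part. That is far below the 120 N wrist limit. It was taken on the fingertips, but it is close to the 40 N limit for the arm or gripper body.
- I could not read the button's travel directly, so "fully down" comes from the force jump and the height.
- The two cameras disagreed by about 2 pixels (roughly 4 mm). I placed parts by the top view.

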